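# Sort four mixed-up parts onto the plates of their shape

### The job

Four parts for the test bench stand on the wrong plates: move each one upright onto the middle of the grey plate whose outline matches its own (ring on the round plate, finned heat sink on the square one, transformer on the long one, four-armed foot on the cross), turned in line with its plate. The bare bench is not static-safe, so never put a part down on it: the only place to set a part aside meanwhile is the empty black mat, which ends up empty again. Do not push about or knock over the amber bottle.

Things in the scene. Friction and masses are not known exactly. Their poses are not given: they have to be found in the camera images.
- choke: Ring choke: a copper-coloured ring lying flat, outer diameter 54 mm, hole 24 mm, 32 mm high, about 0.15 kg. Origin: centre of its underside; z up. Its yaw does not matter. Belongs on plate_round. Starts on the middle of plate_square or plate_long.
- heatsink: Finned aluminium heat sink, 52 x 52 mm and 38 mm high: a 10 mm base plate with seven thin upright fins running along its x axis, the outer two flush with its sides. About 0.14 kg. Origin: centre of its underside; x, y along its sides, z up. Belongs on plate_square, sides parallel to the plate's (any quarter turn). Starts on the middle of plate_round or plate_cross, at any yaw.
- transformer: Block-shaped transformer, dark steel with a copper coil across the middle: 76 mm along x, 38 mm along y, 40 mm high, about 0.3 kg. Origin: centre of its underside; z up. Belongs on plate_long, lengthwise (either way round). Starts on the middle of plate_round or plate_cross, at any yaw.
- foot: Steel stand foot: four flat arms in a cross, 80 mm from tip to tip along x and along y, arms 18 mm wide and 10 mm high, with a round post of 30 mm diameter rising in the middle to 48 mm above the underside. About 0.25 kg. Origin: centre of its underside; x, y along the arms, z up. Belongs on plate_cross, arms along the plate's arms (any quarter turn). Starts on the middle of plate_square or plate_long, at any yaw.
- plate_round: Grey plastic disc, 92 mm diameter, 8 mm thick, flat, no rim, fixed to the bench. Origin: centre of its underside, on the bench (z = 0).
- plate_square: Grey plastic square plate, 84 x 84 mm, 8 mm thick, flat, no rim, fixed. Origin: centre of its underside; x, y along its sides.
- plate_long: Grey plastic oblong plate, 114 mm along x, 56 mm along y, 8 mm thick, flat, no rim, fixed. Origin: centre of its underside.
- plate_cross: Grey plastic cross-shaped plate, 108 mm from tip to tip along x and along y, arms 36 mm wide, 8 mm thick, flat, no rim, fixed. Origin: centre of its underside.
- mat: Black rubber mat, 120 mm along x, 100 mm along y, 8 mm thick, flat, no rim, fixed, empty at the start: the free spot where a part may be set aside. Origin: centre of its underside. The four plates and the mat lie in any order in five spots, their centres at least 150 mm apart.
- bottle: Amber glass bottle with black cap, 38 mm diameter, 115 mm tall, 0.16 kg, loose, standing on the bench beyond the plates. Leave it standing where it is. Origin: centre of its underside. Other small loose things (a spool 34 mm wide and 26 mm high, a white cup of 36 mm and 22 mm high, a screwdriver, a yellow meter 35 mm high) lie between and beside the plates, none closer than 75 mm to the centre of a plate.
Mind the look-alikes: they are no part of the job. Leave any purple look-alike of the transformer alone.

How it is judged:
By the outcome, as a careful person would: the job done as asked, in the order asked, and still so for the second after the job is handed in, with the robot touching nothing.
It also fails if it takes over 128 s, if anything falls off the work surface, if the arm or the gripper's body presses on something with over 40 N, if the wrist force passes 120 N, or if a joint passes its speed limit or range.

### The arm

A 6-joint arm with a two-finger parallel gripper is mounted at the origin on the work surface. World frame = base frame: x ahead of the robot, y to its left, z up, the work surface at z = 0. Lengths are in m, angles in degrees, forces in N, time in s.
With the tool pointing down it reaches from about 0.25 to 0.775 m from the base axis. Payload 4 kg.
Tool frame: the origin (TCP) lies at the very end of the fingers, on their centre line; the grasp point (between the pads) lies 19 mm behind it; z points along the fingers, x is the direction in which the jaws open and shut, and the axes are right-handed (so a half turn about z gives the same grasp; the last joint's range is limited). The gripper opens to 85 mm and grips with 20 to 120 N. Pads are 22 mm wide; open, the fingers measure 114 mm over their backs; the gripper's body (76 mm by 85 mm) begins 54 mm behind the grasp point. The pads swing forward as they close: fully open they stand 13 mm farther back than shut.
Start: joints at [-5.907, 4.996, 78.535, -0, 96.463, -5.907], TCP at [0.55, -0, 0.231] pointing down, gripper open.
Joint ranges: [-177.83, 177.83], [-43.37, 116.18], [15.69, 146.23], [-61.86, 241.86], [9.47, 152.12], [-147.06, 147.06]. Speed limits (degrees/s): [159.86, 159.86, 180, 180, 180, 180].

### API

Orientations are given as [roll, pitch, yaw] about the fixed x, y, z axes, in that order (R = Rz(yaw) Ry(pitch) Rx(roll)).
In Python, from station import arm, vision gives the robot as it stands.
- The arm moves only by the tool send_rows, never from a script. Its argument "increments" is a list of rows, each a list of 5 numbers: the opening, from -1 (shut) to 1 (fully open), then the shift along the tool's x, y, z in units of 50 cm (1.0 is 50 cm), then the turn about the tool's z in units of 45 degrees (1.0 is 45 degrees). In form: [[gripper, tx, ty, tz, yaw], ...]. A call has 1 to 8 rows; each row shifts and turns the commanded pose from where the row before left it, along the tool's axes as they then stand; what a row does not reach is not made up. A row lasts 1/8 s, in which the tool goes at most 62.5 mm and 10.7 degrees, less where a joint would pass 70% of its speed; a pose out of reach is approached as far as the arm can. A call with a number of a shift or a turn outside -1 to 1 is refused whole. A call with a gripper value outside its range is refused whole. The fingers move at their own pace and stop on an object; "grip_force" is the grip in N (left out, the last holds). Time passes only in rows, so rows that do not move let the fingers close. It gives the time, the measured TCP pose, the force and the opening at its end, in the units of the state.
- arm.get_obs(): the state, without advancing time (a new reading comes with each control period).
- vision.capture(name): name is "scene" or "side" or "wrist"; returns the picture (420x560x3 uint8, red, green, blue); there is no depth.
- vision.calibration(name): a dict with "K" (3x3 intrinsics, pixels), "R" (3x3) and "t" (3): a world point X has camera coordinates R X + t; the wrist camera has in their place "tool_from_camera" (4x4, takes a point from camera to tool coordinates, whose origin is the TCP and whose axes are the tool frame's). Camera axes: x right, y down, z forward; pixel columns grow to the right and rows downward; lengths in m; the calibration is good to about 2 mm. A picture is of the moment at which its call begins: read the wrist's pose just before it. calibration takes no time and is no camera call.
- arm.close_job(): hands the job in, once; it reports no verdict.
The state is a dict: "clock": time; "joint_pos": joint angles; "joint_vel": joint speeds; "joint_torque": joint torques, N m; "eef_pos": TCP position; "tool_rot": TCP orientation; "contact_force": force on the tool from outside, world axes, zero at the start; "torque": the same for the moment, N m; "grip_width": finger opening in m.
Only numpy, scipy, OpenCV 4.12 (cv2) and the standard library are available. Lean on these libraries where they do the work, as an engineer would, in place of code of your own. Each camera call takes 0.05 s, during which the arm holds its last target.

## Working session

There is one attempt and no reset: what is moved stays moved. The work goes in short steps, Python scripts to look and compute and a tool call to move; the robot and the scene stay as the last step left them, time stands still between calls to the robot, and variables do not carry over. Pictures are saved under pics/ and viewed, and the job is handed in when it is done.

Besides the shell and the picture viewer there is one more tool, called as a command line: name --pt "numbers of a row" for each row, then --argument value for the rest. send_rows: Moves the arm, as the interface text tells. Its arguments: {"type":"object","properties":{"increments":{"type":"array","items":{"type":"array","items":{"type":"number"}}},"grip_force":{"type":"number"}},"required":["increments"]}

```bash
ls; mkdir -p pics
python3 - <<'E'
from station import arm, vision
import cv2
for n in ["scene","side","wrist"]:
    im=vision.capture(n); cv2.imwrite(f"pics/{n}0.png",im[:,:,::-1])
    c=vision.calibration(n); print(n,{k:v.tolist() if hasattr(v,'tolist') else v for k,v in c.items()})
print(arm.get_obs())
E
```

```text
pics
scene {'K': [[383.43919079931754, 0.0, 275.3068253996765], [0.0, 383.43919079931754, 212.38377864652438], [0.0, 0.0, 1.0]], 'R': [[-0.6525033038522208, 0.7577316656979048, -0.009064284892651101], [0.4338541684624065, 0.36374306359048886, -0.8242945736795794], [-0.621297029583862, -0.5417875104581908, -0.566088592485121]], 't': [0.42880290955472466, -0.19030792303518584, 1.1347239482673157]}
side {'K': [[439.28705060934726, 0.0, 286.52022285107734], [0.0, 439.28705060934726, 208.34394568582545], [0.0, 0.0, 1.0]], 'R': [[0.7710810431729122, -0.6364367158419826, -0.01955330119558718], [-0.38485180894153936, -0.4413665540242665, -0.8106075808572046], [0.5072702534288788, 0.6325692623871443, -0.5852632042672643]], 't': [-0.46064431621960933, 0.1832468182157929, 0.899981176435412]}
wrist {'K': [[333.05044215264815, 0.0, 283.0288467930209], [0.0, 333.05044215264815, 207.2353682558471], [0.0, 0.0, 1.0]], 'tool_from_camera': [[0.9999992740139954, -0.00013263364847861445, 0.0011976559588329752, 1.6463445267178578e-05], [-0.00020670835548697, 0.9603077404304899, 0.27894264812133035, -0.07005680173416004], [-0.0011871154687766196, -0.2789426931783658, 0.960307015844028, -0.14199794447583555], [0.0, 0.0, 0.0, 1.0]]}
{'clock': 0.15, 'joint_pos': array([-5.90766262e+00,  5.02942707e+00,  7.86032915e+01, -7.02244012e-04,
        9.64620602e+01, -5.90841633e+00]), 'joint_vel': array([-0.05008734, -0.13387202, -0.25286945,  0.0009081 , -0.02572052,
       -0.01703913]), 'joint_torque': array([ 1.22744677e-03, -3.52374566e+01, -3.13678122e+01, -1.70676763e-04,
        8.12124257e-03, -6.53522420e-05]), 'eef_pos': array([5.49631716e-01, 2.50221254e-05, 2.30421416e-01]), 'tool_rot': array([-1.79990938e+02,  9.43471361e-02,  6.82709956e-04]), 'contact_force': array([ 0.36321312, -0.63935927, -0.12823854]), 'torque': array([0.02244888, 0.03244735, 0.04038992]), 'grip_width': 0.08516829036264273}
```

View pics/scene0.png

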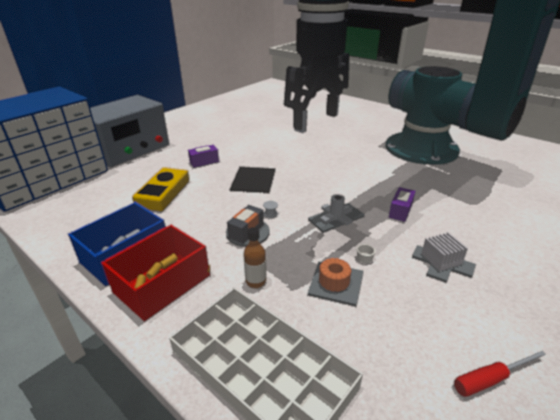

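View pics/side0.png

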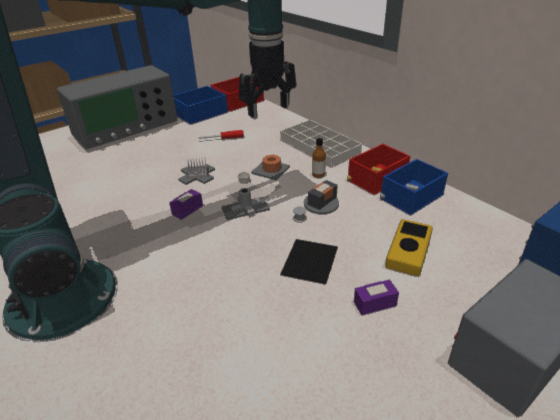

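View pics/wrist0.png

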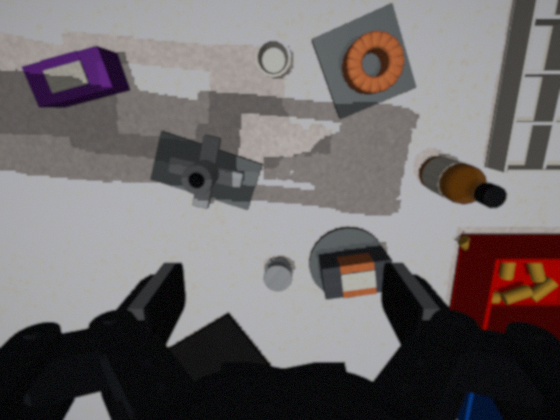

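Choke sits on square, foot on long, transformer on round, heat sink on cross: a four-cycle. First coarse positions from hand-read pixels.

```bash
cat > h.py <<'E'
import numpy as np, cv2
from station import arm, vision
from scipy.spatial.transform import Rotation as Ro
def cam(name, obs=None):
    c=vision.calibration(name); K=np.array(c['K'])
    if name!='wrist':
        R=np.array(c['R']);t=np.array(c['t']); return K,R.T,-R.T@t
    T=np.array(c['tool_from_camera']); obs=obs or arm.get_obs()
    A=Ro.from_euler('xyz',obs['tool_rot'],degrees=True).as_matrix()
    return K,A@T[:3,:3],A@T[:3,3]+np.array(obs['eef_pos'])
def ray(c,px,z):
    K,R,o=c; px=np.atleast_2d(np.array(px,float))
    d=np.c_[(px[:,0]-K[0,2])/K[0,0],(px[:,1]-K[1,2])/K[1,1],np.ones(len(px))]@R.T
    return o+d*((z-o[2])/d[:,2])[:,None]
def proj(c,X):
    K,R,o=c; p=(np.atleast_2d(X)-o)@R; return np.c_[p[:,0]/p[:,2]*K[0,0]+K[0,2],p[:,1]/p[:,2]*K[1,1]+K[1,2]]
def snap(name,fn,obs=None):
    obs=arm.get_obs(); im=vision.capture(name); cv2.imwrite('pics/'+fn,im[:,:,::-1]); return im,cam(name,obs),obs
E
python3 - <<'E'
from h import *
np.set_printoptions(precision=3,suppress=True)
S=cam('scene');D=cam('side');W=cam('wrist')
for n,a,b in [('mat',(254,179),(310,261)),('cross',(444,263),(197,174)),('square',(337,282),(270,169)),('round',(248,231),(321,203)),('long',(337,216),(245,206))]:
    print(n,ray(S,a,.008)[0],ray(D,b,.008)[0])
print('bottle',ray(S,(255,281),0)[0],ray(D,(319,175),0)[0])
print('purp',ray(S,(403,205),0.02)[0],ray(D,(186,204),0.02)[0],'cup',ray(S,(366,254),.02)[0],ray(D,(244,177),.02)[0],'spool',ray(S,(271,208),.02)[0],ray(D,(299,214),.02)[0])
print('w square',ray(W,[(313,40),(392,4),(416,88),(340,118)],.008)); print('w long',ray(W,[(163,131),(262,166),(250,209),(151,176)],.008))
print(ray(W,(375,60),.04))
E
```

```text
mat [ 0.46  -0.241  0.008] [ 0.453 -0.256  0.008]
cross [0.464 0.245 0.008] [0.452 0.231 0.008]
square [0.633 0.122 0.008] [0.628 0.113 0.008]
round [ 0.627 -0.101  0.008] [ 0.622 -0.111  0.008]
long [0.463 0.011 0.008] [0.465 0.009 0.008]
bottle [0.718 0.004 0.   ] [0.722 0.004 0.   ]
purp [0.349 0.108 0.02 ] [0.347 0.101 0.02 ] cup [0.547 0.129 0.02 ] [0.535 0.111 0.02 ] spool [ 0.545 -0.109  0.02 ] [ 0.537 -0.122  0.02 ]
w square [[0.58  0.137 0.008]
 [0.655 0.169 0.008]
 [0.687 0.092 0.008]
 [0.61  0.063 0.008]]
w long [[ 0.421  0.049  0.008]
 [ 0.527  0.011  0.008]
 [ 0.512 -0.038  0.008]
 [ 0.403  0.     0.008]]
[[0.634 0.115 0.04 ]]
```

send_rows --pt "1 0 -0.1 -0.02 0" --pt "1 0 -0.1 -0.02 0" --pt "1 0 0 0 0" --pt "1 0 0 0 0"

```text
clock: 0.65
eef_pos: [0.5498, 0.0998, 0.2508]
tool_rot: [180.0, 0.0, 0.0]
contact_force: [-0.1, -0.2, 0.0]
grip_width: 0.0854
```

Run:
```python
from h import *
im,c,o=snap('wrist','w1.png'); print(o['eef_pos'],o['tool_rot'],o['clock'],o['joint_vel'].round(2))
```

```text
[0.54979928 0.09984006 0.25078629] [1.79958051e+02 4.97782253e-02 2.76063946e-02] 0.65 [-1.34  0.03  0.48  0.16  0.01  0.09]
```

View pics/w1.png

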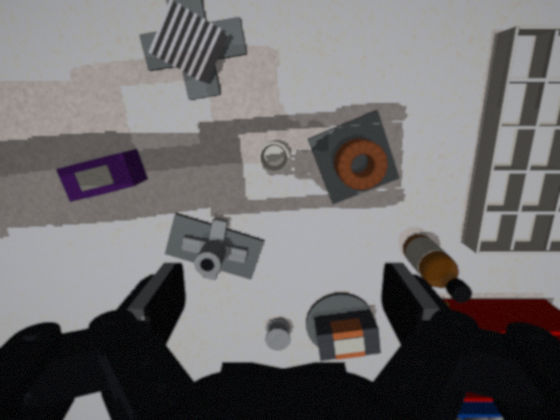

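send_rows --pt "1 0 0.1 0 0" --pt "1 0 0.1 0 0" --pt "1 0 0.1 0 0" --pt "1 0 0.1 0 0" --pt "1 0 0.1 0 0" --pt "1 0 0.06 0 0" --pt "1 0 0 0 0" --pt "1 0 0 0 0"

```text
clock: 1.7
eef_pos: [0.5495, -0.1803, 0.251]
tool_rot: [-180.0, 0.0, -0.1]
contact_force: [-0.0, 0.0, 0.8]
grip_width: 0.0852
```

Run:
```python
from h import *
im,c,o=snap('wrist','w2.png'); print(o['eef_pos'],o['tool_rot'],o['clock'],o['joint_vel'].round(2))
```

```text
[ 0.54954911 -0.18029581  0.25096131] [-1.79953914e+02  3.63619858e-02 -7.13742497e-02] 1.7 [ 1.41 -0.51  0.1  -0.05 -0.07 -0.09]
```

View pics/w2.png

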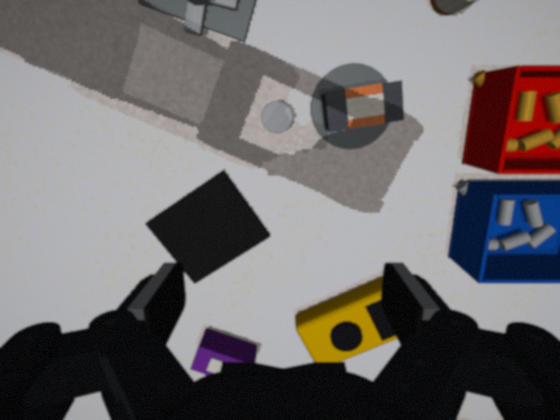

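w1 shows heat sink on the cross (190,45), choke on the square (360,163), foot on the long plate (208,255); w2 shows the mat (208,226) and the transformer on the disc (360,105). Zooming for outlines.

Run:
```python
from h import *
a=cv2.imread('pics/w1.png');b=cv2.imread('pics/w2.png')
def z(im,x,y,w,h): return cv2.resize(im[y:y+h,x:x+w],(400,300),interpolation=cv2.INTER_CUBIC)
cv2.imwrite('pics/z1.png',np.vstack([np.hstack([z(a,130,0,140,105),z(a,290,100,140,105)]),np.hstack([z(a,145,190,140,105),z(b,290,50,140,105)])]))
W1=None
# choke mask / mat
hsv=cv2.cvtColor(a,cv2.COLOR_BGR2HSV)
m=((hsv[:,:,0]<16)&(hsv[:,:,1]>120)).astype(np.uint8)
n,l,s,ce=cv2.connectedComponentsWithStats(m); print([ (s[i],ce[i].round(1)) for i in range(1,n) if s[i][4]>150])
d=(b.max(2)<45).astype(np.uint8); n,l,s,ce=cv2.connectedComponentsWithStats(d)
i=l[226,208]; cn,_=cv2.findContours((l==i).astype(np.uint8),0,2); r=cv2.minAreaRect(cn[0]); print(s[i],r,cv2.boxPoints(r))
```

```text
[(array([ 335,  139,   53,   51, 1822], dtype=int32), array([360.7, 163.6])), (array([420, 252,  37,  35, 661], dtype=int32), array([438.5, 269.8])), (array([ 443,  298,  117,   40, 2155], dtype=int32), array([508.7, 313.4])), (array([330, 318,  33,  22, 554], dtype=int32), array([346.2, 328.5]))]
[    0   172   560   248 52933] ((279.5, 295.5), (247.0, 559.0), 90.0) [[-7.562194e-15  1.720000e+02]
 [ 5.590000e+02  1.720000e+02]
 [ 5.590000e+02  4.190000e+02]
 [ 0.000000e+00  4.190000e+02]]
```

View pics/z1.png

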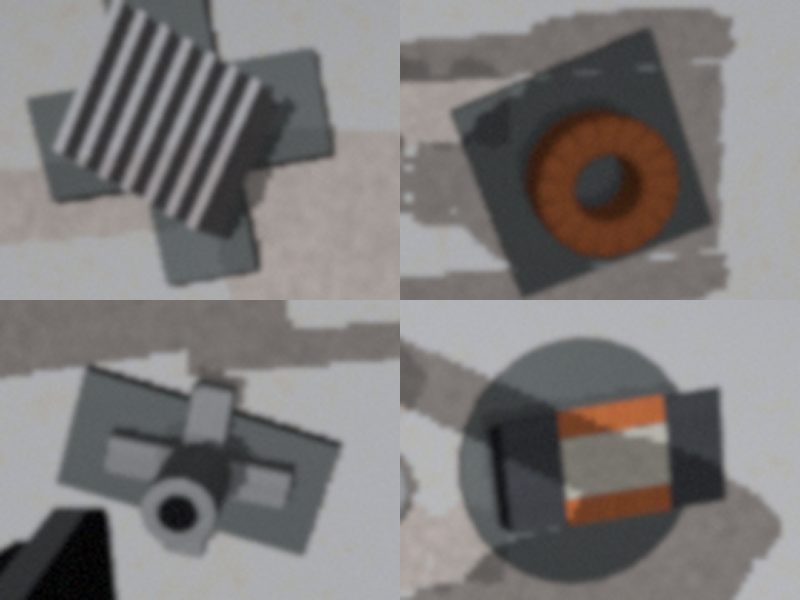

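Run:
```python
from h import *
np.set_printoptions(precision=4,suppress=True)
o1=dict(eef_pos=[.54979928,.09984006,.25078629],tool_rot=[179.958,.0498,.0276]); o2=dict(eef_pos=[.54954911,-.18029581,.25096131],tool_rot=[-179.954,.0364,-.0714])
A=cam('wrist',o1);B=cam('wrist',o2)
s=1/2.857
def P(c,ox,oy,pts,z): return ray(c,np.array(pts,float)*s+[ox-.3,oy-.3],z)[:,:2]
def ang(a,b): d=b-a; return np.degrees(np.arctan2(d[1],d[0]))
def quad(n,q):
    print(n,'c',q.mean(0),'sides',[np.linalg.norm(q[i]-q[(i+1)%4]).round(4) for i in range(4)],'ang',[round(ang(q[i],q[(i+1)%4]),1) for i in range(4)])
quad('square',P(A,290,100,[(52,110),(250,28),(311,222),(124,296)],.008))
quad('long',P(A,145,190,[(88,66),(342,143),(303,255),(58,182)],.008))
print('choke',P(A,290,100,[(205,185)],.04),'post',P(A,145,190,[(178,213)],.056))
c=P(A,130,0,[(28,98),(55,200),(316,48),(333,155),(167,284),(258,268)],.008)
l,r,b=c[:2].mean(0),c[2:4].mean(0),c[4:].mean(0)
print('cross',(l+r)/2,np.linalg.norm(r-l),ang(l,r),ang(b,(l+r)/2),np.linalg.norm(b-(l+r)/2))
quad('hs',P(A,130,0,[(125,0),(53,150),(212,234),(265,85)],.046))
print('disc',P(B,290,50,[(180,160)],.008))
quad('tr',P(B,290,50,[(100,128),(318,88),(324,197),(108,230)],.048))
im=cv2.imread('pics/w2.png').max(2); m=(im<50).astype(np.uint8); m[:,:140]=0;m[:,275:]=0; m[285:]=0
m=cv2.morphologyEx(m,cv2.MORPH_OPEN,np.ones((5,5)))
cn,_=cv2.findContours(m,0,2); cn=max(cn,key=cv2.contourArea); print(cv2.approxPolyDP(cn,6,True)[:,0].tolist())
quad('mat',ray(B,[(146,223),(223,171),(270,234),(195,283)],.008)[:,:2])
```

```text
square c [0.6321 0.1169] sides [np.float64(0.0823), np.float64(0.0825), np.float64(0.0818), np.float64(0.083)] ang [np.float64(22.3), np.float64(-67.8), np.float64(-157.3), np.float64(112.6)]
long c [0.4645 0.0066] sides [np.float64(0.1125), np.float64(0.057), np.float64(0.1123), np.float64(0.0562)] ang [np.float64(-18.1), np.float64(-108.8), np.float64(161.6), np.float64(71.4)]
choke [[0.6335 0.1147]] post [[0.4659 0.0061]]
cross [0.4557 0.237 ] 0.10663125504075999 8.633748270811004 98.31504401642471 0.052986377210972296
hs c [0.4591 0.2325] sides [np.float64(0.0524), np.float64(0.0577), np.float64(0.0503), np.float64(0.0502)] ang [np.float64(-122.4), np.float64(-27.1), np.float64(66.0), np.float64(150.7)]
disc [[ 0.627 -0.105]]
tr c [ 0.6301 -0.1061] sides [np.float64(0.0748), np.float64(0.0363), np.float64(0.0761), np.float64(0.0345)] ang [np.float64(9.9), np.float64(-81.1), np.float64(-171.5), np.float64(96.6)]
[[225, 174], [149, 222], [177, 260], [162, 284], [182, 284], [183, 271], [198, 279], [267, 236]]
mat c [ 0.4581 -0.2497] sides [np.float64(0.1163), np.float64(0.0951), np.float64(0.1183), np.float64(0.0977)] ang [np.float64(33.3), np.float64(-55.5), np.float64(-145.4), np.float64(123.3)]
```

```bash
cat >> h.py <<'E'
def plan(x,y,z,yaw=None):
    o=arm.get_obs(); p=np.array(o['eef_pos']); r=np.array(o['tool_rot']); yw=yaw if yaw is not None else r[2]
    th=np.radians(yw); d=np.array([x,y,z])-p
    tx=d[0]*np.cos(th)+d[1]*np.sin(th); ty=d[0]*np.sin(th)-d[1]*np.cos(th); tz=-d[2]
    n=np.linalg.norm(d)/.06
    print('at',p.round(4),'rot',r.round(2),'t',round(o['clock'],2),'| total tx %.4f ty %.4f tz %.4f turn %.4f | rows>=%.1f'%(tx/.5,ty/.5,tz/.5,-((yw-r[2]+180)%360-180)/45,n))
E
python3 -c "
from h import *
plan(.633,.1158,.15,-45)"
```

```text
at [ 0.5497 -0.1797  0.2512] rot [-1.7997e+02  1.0000e-02 -1.0000e-02] t 1.75 | total tx -0.3002 ty -0.5357 tz 0.2023 turn 0.9998 | rows>=5.4
```

send_rows --pt "1 0 0 0 0.2" --pt "1 0 0 0 0.2" --pt "1 0 0 0 0.2" --pt "1 0 0 0 0.2" --pt "1 0 0 0 0.2" --pt "1 -0.05 -0.09 0 0" --pt "1 -0.05 -0.09 0 0" --pt "1 -0.05 -0.09 0 0"

```text
clock: 2.75
eef_pos: [0.5925, -0.0288, 0.2516]
tool_rot: [-180.0, -0.0, -44.9]
contact_force: [0.2, 0.0, -0.1]
grip_width: 0.0854
```

send_rows --pt "1 -0.05 -0.09 0.01 0" --pt "1 -0.05 -0.09 0.01 0" --pt "1 -0.05 -0.0857 0.01 0" --pt "1 0 0 0.085 0" --pt "1 0 0 0.085 0" --pt "1 0 0 0 0" --pt "1 0 0 0 0"

```text
clock: 3.62
eef_pos: [0.634, 0.1161, 0.1534]
tool_rot: [-179.9, -0.1, -45.0]
contact_force: [0.0, -0.0, 0.9]
grip_width: 0.0855
```

Run:
```python
from h import *
im,c,o=snap('wrist','w3.png'); plan(.633,.1158,.012,-45)
print(proj(c,[.633,.1158,.04]))
```

```text
at [0.6346 0.1159 0.1545] rot [-179.78   -0.18  -44.98] t 3.67 | total tx -0.0022 ty 0.0023 tz 0.2849 turn 0.0005 | rows>=2.4
[[281.19021125 204.19322224]]
```

View pics/w3.png

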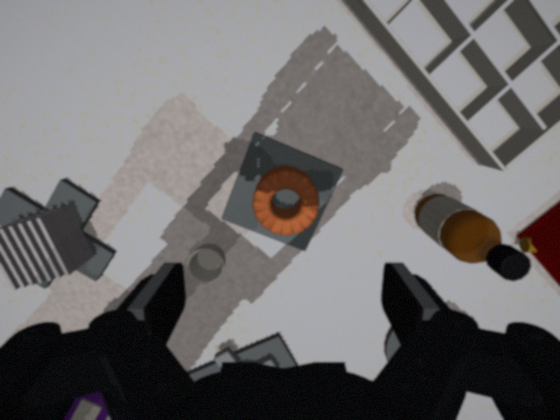

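Run:
```python
from h import *
a=cv2.imread('pics/w3.png');z=cv2.resize(a[120:260,210:360],(750,700)[:2],interpolation=cv2.INTER_CUBIC)[:600]
cv2.imwrite('pics/z3.png',z)
```

```text
(no output)
```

View pics/z3.png

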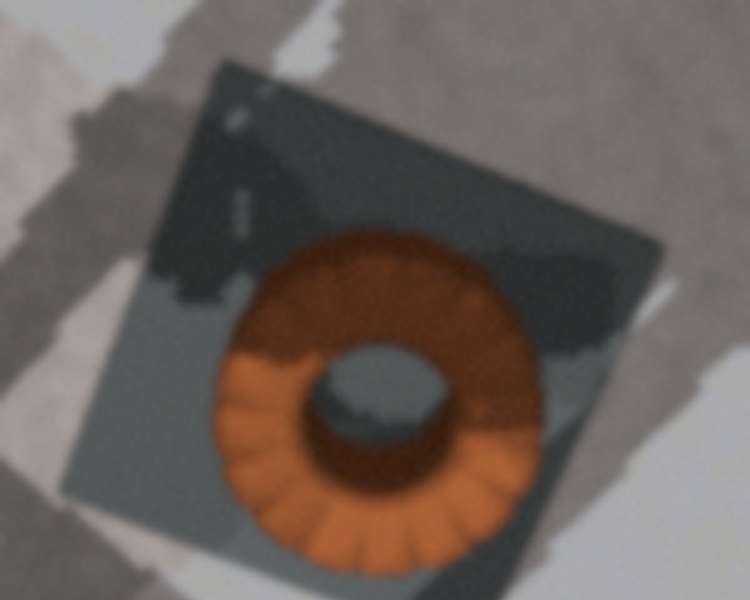

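```bash
python3 -c "
from h import *
c=cam('wrist',dict(eef_pos=[.6342,.116,.1537],tool_rot=[-179.9,-.1,-45]))
print(ray(c,(285.8,204),.04))
plan(.6348,.114,.012,-45)"
```

```text
[[0.63585752 0.11312022 0.04      ]]
at [0.6346 0.1159 0.1545] rot [-179.78   -0.18  -44.98] t 3.67 | total tx 0.0029 ty 0.0023 tz 0.2849 turn 0.0005 | rows>=2.4
```

send_rows --pt "1 0.003 0.002 0.08 0" --pt "1 0 0 0.08 0" --pt "1 0 0 0.06 0" --pt "1 0 0 0.04 0" --pt "1 0 0 0 0" --pt "1 0 0 0 0"

```text
clock: 4.42
eef_pos: [0.6353, 0.1138, 0.0237]
tool_rot: [-179.8, -0.2, -45.0]
contact_force: [-0.3, 0.4, 0.2]
grip_width: 0.0853
```

send_rows --pt "1 0 0 0.022 0" --pt "1 0 0 0 0" --pt "-1 0 0 0 0" --pt "-1 0 0 0 0" --pt "-1 0 0 0 0" --pt "-1 0 0 0 0" --pt "-1 0 0 0 0" --grip_force 50

```text
clock: 5.3
eef_pos: [0.6342, 0.1137, 0.011]
tool_rot: [-179.9, -0.0, -45.0]
contact_force: [0.1, -0.3, 2.9]
grip_width: 0.0529
```

send_rows --pt "-1 0 0 0 0" --pt "-1 0 0 -0.06 0" --pt "-1 0 0 -0.1 0" --pt "-1 0 0 -0.1 0" --pt "-1 0 0 -0.08 0" --pt "-1 0 0 0 0" --pt "-1 0 0 0 0"

```text
clock: 6.18
eef_pos: [0.6327, 0.1136, 0.178]
tool_rot: [179.8, 0.1, -45.0]
contact_force: [-0.7, -0.3, -2.3]
grip_width: 0.053
```

```bash
python3 -c "
from h import *
im,c,o=snap('wrist','w4.png')
plan(.458,-.25,.17,-45)"
```

```text
at [0.6323 0.1136 0.177 ] rot [179.75   0.2  -45.  ] t 6.22 | total tx 0.2677 ty 0.7606 tz 0.0140 turn -0.0000 | rows>=6.7
```

View pics/w4.png

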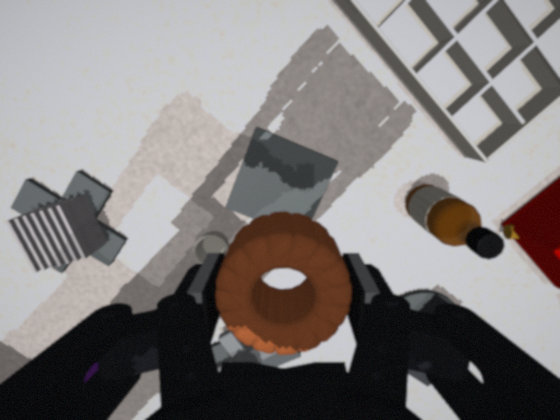

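send_rows --pt "-1 0.0335 0.095 0 0" --pt "-1 0.0335 0.095 0 0" --pt "-1 0.0335 0.095 0 0" --pt "-1 0.0335 0.095 0 0" --pt "-1 0.0335 0.095 0 0" --pt "-1 0.0335 0.095 0 0" --pt "-1 0.0335 0.095 0 0" --pt "-1 0.0335 0.095 0 0"

```text
clock: 7.22
eef_pos: [0.4577, -0.2503, 0.1774]
tool_rot: [180.0, 0.3, -45.0]
contact_force: [0.8, -0.0, -1.4]
grip_width: 0.0532
```

send_rows --pt "-1 0 0 0.1 0" --pt "-1 0 0 0.1 0" --pt "-1 0 0 0.04 0" --pt "-1 0 0 0.04 0" --pt "-1 0 0 0.02 0" --pt "-1 0 0 0 0" --pt "-1 0 0 0 0"

```text
clock: 8.1
eef_pos: [0.4601, -0.25, 0.0309]
tool_rot: [-180.0, -0.1, -45.0]
contact_force: [1.0, 0.0, -0.5]
grip_width: 0.0531
```

send_rows --pt "-1 0 0 0.015 0" --pt "-1 0 0 0.008 0" --pt "-1 0 0 0.006 0" --pt "-1 0 0 0.004 0" --pt "-1 0 0 0 0" --pt "-1 0 0 0 0"

```text
clock: 8.85
eef_pos: [0.4599, -0.2499, 0.014]
tool_rot: [-180.0, -0.0, -45.0]
contact_force: [-0.7, 0.5, -0.9]
grip_width: 0.0532
```

send_rows --pt "-1 0 0 0.004 0" --pt "-1 0 0 0 0"

```text
clock: 9.1
eef_pos: [0.4596, -0.2497, 0.0117]
tool_rot: [180.0, 0.0, -45.0]
contact_force: [0.4, 1.2, -1.3]
grip_width: 0.0531
```

send_rows --pt "-1 0 0 0.002 0" --pt "-1 0 0 0 0"

```text
clock: 9.35
eef_pos: [0.4598, -0.2498, 0.011]
tool_rot: [-180.0, -0.0, -45.0]
contact_force: [0.2, -0.5, -1.1]
grip_width: 0.0528
```

send_rows --pt "-1 0 0 0.002 0" --pt "-1 0 0 0 0" --pt "-1 0 0 0 0"

```text
clock: 9.72
eef_pos: [0.4599, -0.2498, 0.011]
tool_rot: [-180.0, -0.0, -45.0]
contact_force: [-2.8, 1.1, 4.3]
grip_width: 0.0533
```

send_rows --pt "-1 0 0 0.002 0" --pt "-1 0 0 0 0" --pt "-1 0 0 0 0"

```text
clock: 10.1
eef_pos: [0.4599, -0.2498, 0.0109]
tool_rot: [180.0, -0.0, -45.0]
contact_force: [-4.1, 2.5, 10.0]
grip_width: 0.0532
```

Contact. Release, rise, and look at the heat sink.

send_rows --pt "1 0 0 -0.002 0" --pt "1 0 0 0 0" --pt "1 0 0 0 0" --pt "1 0 0 0 0" --pt "1 0 0 -0.06 0" --pt "1 0 0 -0.1 0" --pt "1 0 0 -0.11 0" --pt "1 0 0 -0.11 0"

```text
clock: 11.1
eef_pos: [0.4595, -0.2496, 0.2013]
tool_rot: [-180.0, 0.0, -45.0]
contact_force: [0.0, -0.1, -0.2]
grip_width: 0.0857
```

```bash
python3 -c "
from h import *
im,c,o=snap('wrist','w5.png')
plan(.457,.235,.2,-28)"
```

```text
at [ 0.4627 -0.2518  0.2108] rot [-179.84   -0.88  -45.  ] t 11.15 | total tx -0.4671 ty -0.8542 tz 0.0217 turn -0.3777 | rows>=8.1
```

View pics/w5.png

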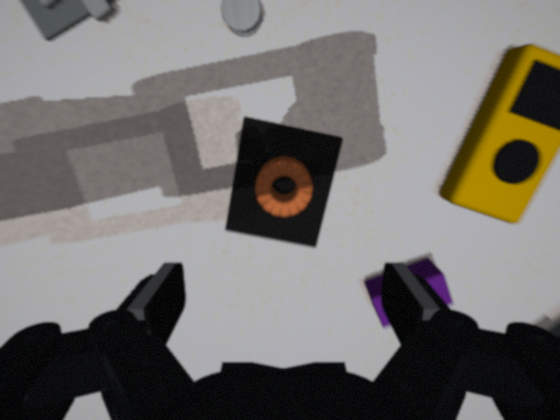

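send_rows --pt "1 0 0 0 -0.19" --pt "1 0 0 0 -0.19" --pt "1 -0.052 -0.095 0 0" --pt "1 -0.052 -0.095 0 0" --pt "1 -0.052 -0.095 0 0" --pt "1 -0.052 -0.095 0 0" --pt "1 -0.052 -0.095 0 0" --pt "1 -0.052 -0.095 0 0"

```text
clock: 12.15
eef_pos: [0.455, 0.0768, 0.1996]
tool_rot: [-180.0, -0.0, -27.9]
contact_force: [0.0, -0.7, -0.5]
grip_width: 0.0853
```

send_rows --pt "1 -0.052 -0.095 0 0" --pt "1 -0.052 -0.095 0 0" --pt "1 -0.052 -0.095 0 0" --pt "1 0 0 0.08 0" --pt "1 0 0 0 0" --pt "1 0 0 0 0" --pt "1 0 0 0 0"

```text
clock: 13.02
eef_pos: [0.4541, 0.2372, 0.1617]
tool_rot: [-179.9, -0.1, -28.0]
contact_force: [-0.1, 0.2, 0.1]
grip_width: 0.0851
```

```bash
python3 -c "
from h import *
im,c,o=snap('wrist','w6.png')
cv2.imwrite('pics/z6.png',cv2.resize(im[110:290,190:400,::-1],(700,600),interpolation=cv2.INTER_CUBIC))
plan(.457,.235,.2)"
```

```text
at [0.4541 0.2372 0.1616] rot [-1.7986e+02 -1.3000e-01 -2.7980e+01] t 13.07 | total tx 0.0073 ty 0.0012 tz -0.0767 turn -0.0000 | rows>=0.6
```

View pics/z6.png

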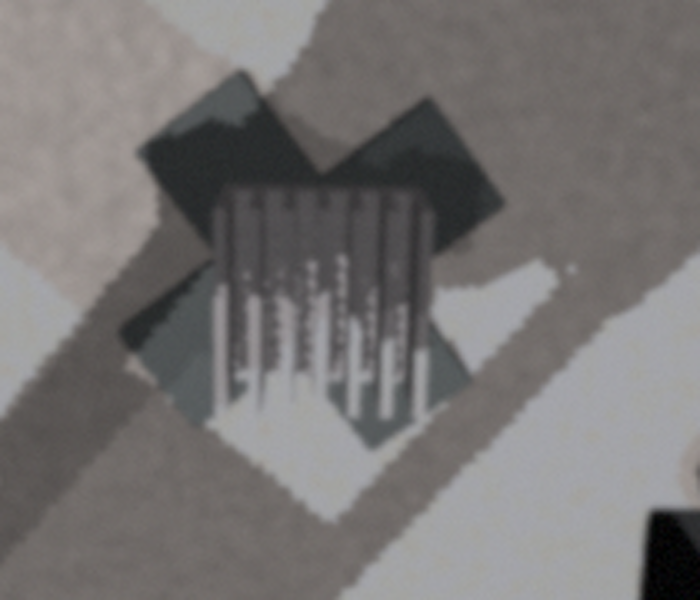

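```bash
python3 -c "
from h import *
c=cam('wrist')
print(ray(c,[(287.1,203),(287.1,235)],.046))
q=np.array([(240,70),(140,150),(430,98),(503,203),(120,333),(195,425),(375,450),(470,380)])/3.333+[189.7,109.7]
r=ray(c,q,.008)[:,:2];print(r.round(4), r.mean(0))
m=[r[i:i+2].mean(0) for i in (0,2,4,6)]
for a,b in ((0,3),(1,2)): d=m[a]-m[b];print(np.linalg.norm(d),np.degrees(np.arctan2(d[1],d[0])),(m[a]+m[b])/2)
"
```

```text
[[0.45744035 0.23465273 0.046     ]
 [0.44468526 0.21043076 0.046     ]]
[[0.4639 0.293 ]
 [0.4305 0.2873]
 [0.5044 0.2634]
 [0.5095 0.2293]
 [0.4    0.2463]
 [0.4048 0.2128]
 [0.4466 0.1819]
 [0.4798 0.1882]] [0.4549345  0.23776334]
0.10636277232381289 98.65194511014697 [0.45520172 0.23759419]
0.10587514573182687 9.152088101573945 [0.45466728 0.2379325 ]
```

send_rows --pt "1 0.006 0.001 0.08 0" --pt "1 0 0 0.1 0" --pt "1 0 0 0.06 0" --pt "1 0 0 0.04 0" --pt "1 0 0 0.018 0" --pt "1 0 0 0 0" --pt "1 0 0 0 0"

```text
clock: 13.95
eef_pos: [0.4566, 0.236, 0.0123]
tool_rot: [-179.9, -0.1, -27.9]
contact_force: [-0.1, 0.2, 0.8]
grip_width: 0.0854
```

send_rows --pt "-1 0 0 0 0" --pt "-1 0 0 0 0" --pt "-1 0 0 0 0" --pt "-1 0 0 0 0" --pt "-1 0 0 0 0" --pt "-1 0 0 0 0"

```text
clock: 14.7
eef_pos: [0.4562, 0.236, 0.0118]
tool_rot: [-179.9, -0.1, -27.9]
contact_force: [-0.2, -0.2, 5.3]
grip_width: 0.0512
```

send_rows --pt "-1 0 0 -0.06 0" --pt "-1 0 0 -0.1 0" --pt "-1 0 0 -0.1 0" --pt "-1 0 0 -0.06 0" --pt "-1 0 0 0 0.22" --pt "-1 0 0 0 0.22" --pt "-1 0 0 0 0.22" --pt "-1 0 0 0 0.22"

```text
clock: 15.7
eef_pos: [0.4545, 0.2354, 0.1692]
tool_rot: [179.8, 0.0, -67.8]
contact_force: [-0.8, 1.1, -1.0]
grip_width: 0.0515
```

```bash
python3 -c "
from h import *
plan(.632,.117,.172,-67.5)"
```

```text
at [0.4545 0.2354 0.1692] rot [179.82   0.   -67.82] t 15.7 | total tx 0.3546 ty -0.2374 tz -0.0055 turn -0.0072 | rows>=3.6
```

send_rows --pt "-1 0.07 -0.047 0 0" --pt "-1 0.07 -0.047 0 0" --pt "-1 0.07 -0.047 0 0" --pt "-1 0.07 -0.047 0 0" --pt "-1 0.073 -0.048 0 -0.008" --pt "-1 0 0 0 0" --pt "-1 0 0 0 0"

```text
clock: 16.58
eef_pos: [0.6311, 0.1179, 0.1692]
tool_rot: [179.8, 0.1, -67.2]
contact_force: [-0.4, 0.3, -1.1]
grip_width: 0.0517
```

```bash
python3 -c "
from h import *
im,c,o=snap('wrist','w7.png')
plan(.632,.117,.012,-67.5)"
```

```text
at [0.6309 0.1183 0.1698] rot [ 1.7988e+02  6.0000e-02 -6.7110e+01] t 16.62 | total tx 0.0032 ty -0.0010 tz 0.3155 turn 0.0087 | rows>=2.6
```

View pics/w7.png

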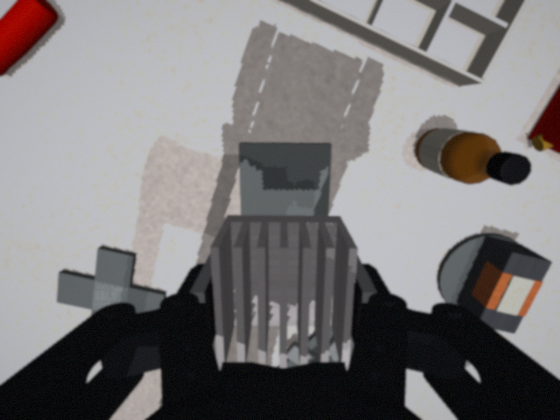

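```bash
python3 -c "
import cv2
im=cv2.imread('pics/w7.png')
cv2.imwrite('pics/z7.png',cv2.resize(im[130:380,200:370],(408,600),interpolation=cv2.INTER_CUBIC))"
```

```text
(no output)
```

View pics/z7.png

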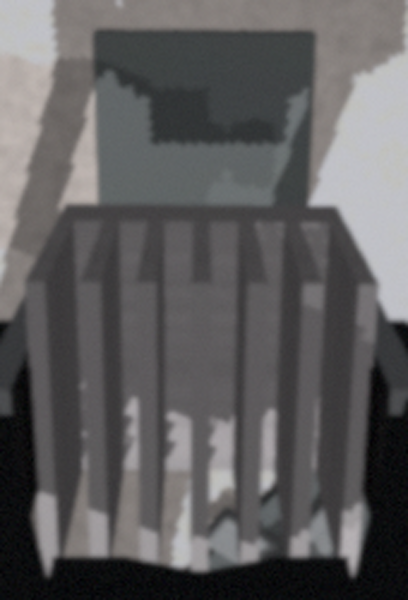

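send_rows --pt "-1 0.002 -0.004 0 0.006" --pt "-1 0 0 0.1 0" --pt "-1 0 0 0.1 0" --pt "-1 0 0 0.06 0" --pt "-1 0 0 0.03 0" --pt "-1 0 0 0.01 0" --pt "-1 0 0 0 0" --pt "-1 0 0 0 0"

```text
clock: 17.62
eef_pos: [0.6355, 0.1178, 0.0229]
tool_rot: [-179.8, -0.1, -67.4]
contact_force: [0.3, -0.5, -0.5]
grip_width: 0.0513
```

send_rows --pt "-1 0 0 0.012 0" --pt "-1 0 0 0 0" --pt "-1 0 0 0 0"

```text
clock: 18.0
eef_pos: [0.6341, 0.1176, 0.0147]
tool_rot: [180.0, 0.0, -67.4]
contact_force: [0.4, 0.5, -0.5]
grip_width: 0.0513
```

```bash
python3 -c "
from h import *
plan(.634,.1178,.012,-67.5)"
```

```text
at [0.6341 0.1176 0.0147] rot [179.99   0.   -67.41] t 18.0 | total tx -0.0005 ty 0.0001 tz 0.0055 turn 0.0019 | rows>=0.0
```

Settled on target. Lower to contact.

send_rows --pt "-1 0 0 0.003 0" --pt "-1 0 0 0.002 0" --pt "-1 0 0 0.001 0" --pt "-1 0 0 0 0"

```text
clock: 18.5
eef_pos: [0.6342, 0.1177, 0.0119]
tool_rot: [-180.0, -0.0, -67.4]
contact_force: [-0.4, 0.7, -1.9]
grip_width: 0.0509
```

send_rows --pt "-1 0 0 0.002 0" --pt "-1 0 0 0 0" --pt "-1 0 0 0 0"

```text
clock: 18.88
eef_pos: [0.6343, 0.1176, 0.0119]
tool_rot: [-180.0, -0.0, -67.4]
contact_force: [-4.0, -0.5, 5.5]
grip_width: 0.0511
```

send_rows --pt "1 0 0 -0.001 0" --pt "1 0 0 0 0" --pt "1 0 0 0 0" --pt "1 0 0 0 0" --pt "1 0 0 -0.06 0" --pt "1 0 0 -0.1 0" --pt "1 0 0 -0.1 0" --pt "1 0 0 -0.06 0"

```text
clock: 19.88
eef_pos: [0.6353, 0.1178, 0.1751]
tool_rot: [-179.7, -0.1, -67.4]
contact_force: [0.1, 0.4, 0.4]
grip_width: 0.0858
```

send_rows --pt "1 0 0 0 -0.22" --pt "1 0 0 0 -0.22" --pt "1 0 0 0 -0.22" --pt "1 0 0 0 -0.22" --pt "1 0 0 0 -0.22" --pt "1 0 0 0 -0.22" --pt "1 0 0 0 -0.18" --pt "1 0 0 0 0"

```text
clock: 20.88
eef_pos: [0.6342, 0.1176, 0.1712]
tool_rot: [-180.0, 0.0, -0.0]
contact_force: [0.4, -0.3, -0.4]
grip_width: 0.0853
```

```bash
python3 -c "
from h import *
im,c,o=snap('wrist','w8.png')
plan(.465,.0065,.17,0)"
```

```text
at [0.6342 0.1176 0.1712] rot [ 1.8e+02 -0.0e+00 -5.0e-02] t 20.93 | total tx -0.3384 ty 0.2223 tz 0.0024 turn -0.0011 | rows>=3.4
```

View pics/w8.png

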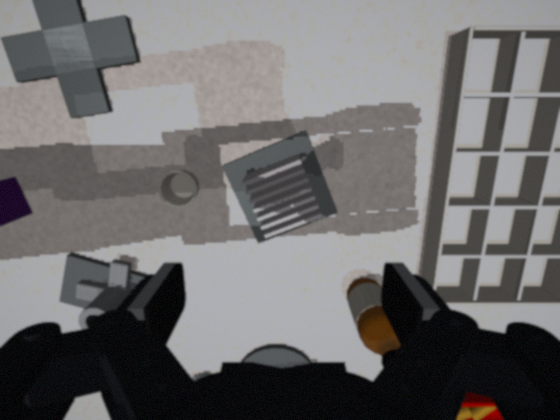

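```bash
python3 -c "
import cv2
im=cv2.imread('pics/w8.png')
cv2.imwrite('pics/z8.png',cv2.resize(im[125:245,215:345],(650,600),interpolation=cv2.INTER_CUBIC))"
```

```text
(no output)
```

View pics/z8.png

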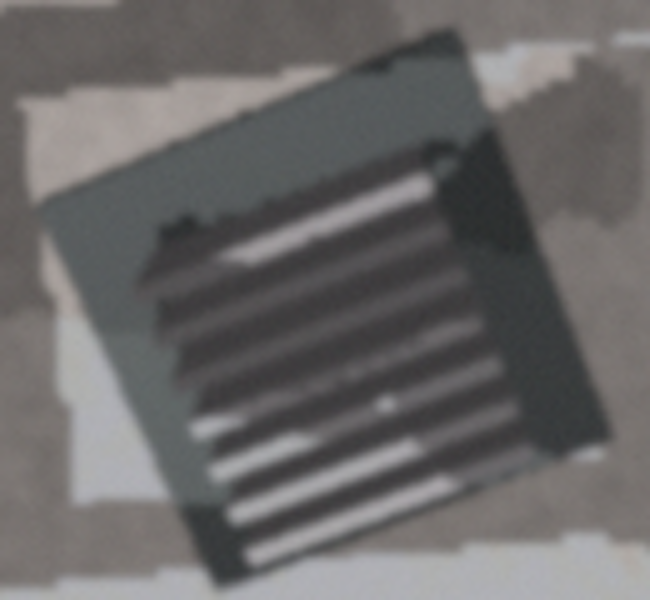

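```bash
cat >> h.py <<'E'
def quad(n,q):
    q=q[:,:2]; d=np.roll(q,-1,0)-q
    print(n,'c',q.mean(0).round(4),'sides',np.linalg.norm(d,axis=1).round(4),'ang',np.degrees(np.arctan2(d[:,1],d[:,0])).round(1))
E
python3 -c "
from h import *
c=cam('wrist');f=lambda p:np.array(p)/5+[214.6,124.6]
quad('plate',ray(c,f([(40,207),(458,27),(612,440),(220,588)]),.008))
quad('hs',ray(c,f([(138,288),(430,175),(538,450),(248,565)]),.046))
S=cam('scene');D=cam('side')
print(proj(S,[.632,.117,.046]),proj(D,[.632,.117,.046]))
im,_,_=snap('scene','s8.png');im2,_,_=snap('side','d8.png')
k=lambda im,x,y:cv2.resize(im[y:y+75,x:x+100,::-1],(400,300),interpolation=cv2.INTER_CUBIC)
cv2.imwrite('pics/z8b.png',np.hstack([k(im,285,235),k(im2,220,130)]))
"
```

```text
plate c [0.6328 0.1166] sides [0.0829 0.0833 0.0817 0.0818] ang [  22.9  -68.2 -158.1  112.7]
hs c [0.6339 0.117 ] sides [0.0509 0.0499 0.0533 0.0514] ang [  21.2  -67.9 -157.2  109.5]
[[336.7962614  264.39634143]] [[269.64975351 156.74269264]]
```

View pics/z8b.png

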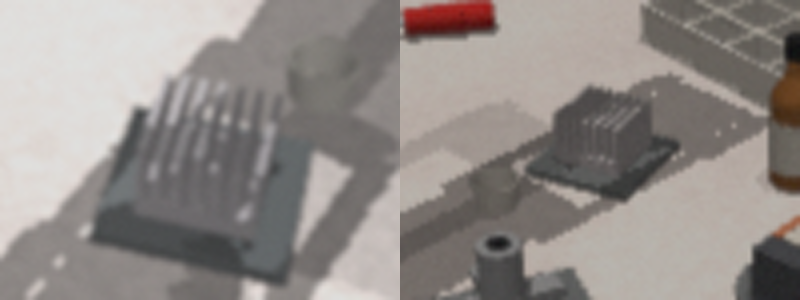

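Heat sink is centred within about 1 mm and 1°. Next, the foot.

send_rows --pt "1 -0.068 0.044 0 0" --pt "1 -0.068 0.044 0 0" --pt "1 -0.068 0.044 0 0" --pt "1 -0.067 0.045 0 0" --pt "1 -0.067 0.045 0 0" --pt "1 0 0 0 0" --pt "1 0 0 0 0" --pt "1 0 0 0 0"

```text
clock: 22.02
eef_pos: [0.4662, 0.0068, 0.1715]
tool_rot: [-180.0, -0.0, 0.1]
contact_force: [1.3, 0.2, 0.6]
grip_width: 0.0856
```

```bash
python3 -c "
from h import *
im,c,o=snap('wrist','w9.png')
cv2.imwrite('pics/z9.png',cv2.resize(im[130:280,180:390,::-1],(798,570),interpolation=cv2.INTER_CUBIC))
plan(.465,.0065,.17,0)"
```

```text
at [0.4661 0.0068 0.1713] rot [-1.7999e+02 -1.0000e-02  1.2000e-01] t 22.07 | total tx -0.0022 ty 0.0006 tz 0.0026 turn 0.0028 | rows>=0.0
```

View pics/z9.png

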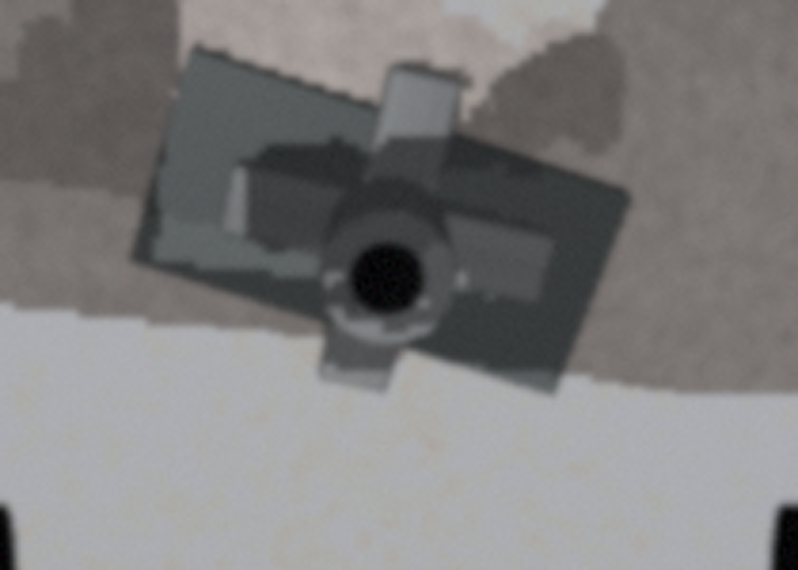

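```bash
python3 -c "
from h import *
c=cam('wrist');f=lambda p:np.array(p)/3.8+[179.6,129.6]
quad('long',ray(c,f([(197,47),(631,197),(553,393),(133,262)]),.008))
e=ray(c,f([(388,65),(465,80),(555,237),(542,300),(385,390),(318,378),(222,232),(233,168)]),.018)[:,:2]
m=[e[i:i+2].mean(0) for i in (0,2,4,6)]
for i in (0,2,4,6): d=e[i+1]-e[i]; print(np.linalg.norm(d).round(4),np.degrees(np.arctan2(d[1],d[0])).round(1))
for a,b in ((0,2),(1,3)): d=m[a]-m[b];print(np.linalg.norm(d),np.degrees(np.arctan2(d[1],d[0])),(m[a]+m[b])/2)
print('post',ray(c,f([(386,277)]),.056))
"
```

```text
long c [0.4636 0.0054] sides [0.1112 0.0542 0.1115 0.0559] ang [ -18.9 -108.6  161.9   71.1]
0.0182 -10.8
0.016 -99.2
0.0169 169.3
0.0158 78.5
0.07863847962994844 76.87264107293021 [0.46523681 0.00640187]
0.07874241758851785 -12.24579207166361 [0.4655942  0.00615302]
post [[0.46497334 0.00609906 0.056     ]]
```

send_rows --pt "1 0 0 0 0.14" --pt "1 0 0 0 0.14" --pt "1 -0.001 0.001 0.1 0" --pt "1 0 0 0.1 0" --pt "1 0 0 0.05 0" --pt "1 0 0 0.02 0" --pt "1 0 0 0 0" --pt "1 0 0 0 0"

```text
clock: 23.08
eef_pos: [0.4662, 0.0059, 0.0379]
tool_rot: [-180.0, -0.2, -12.5]
contact_force: [-0.6, -1.2, 0.3]
grip_width: 0.085
```

```bash
python3 -c "
from h import *
plan(.4653,.0062,.0235,-12.5)"
```

```text
at [0.4662 0.0059 0.0379] rot [-179.98   -0.18  -12.5 ] t 23.07 | total tx -0.0020 ty -0.0001 tz 0.0288 turn -0.0001 | rows>=0.2
```

send_rows --pt "1 -0.001 0 0.027 0" --pt "1 0 0 0 0" --pt "-1 0 0 0 0" --pt "-1 0 0 0 0" --pt "-1 0 0 0 0" --pt "-1 0 0 0 0" --pt "-1 0 0 0 0" --pt "-1 0 0 0 0" --grip_force 80

```text
clock: 24.08
eef_pos: [0.4648, 0.006, 0.0234]
tool_rot: [-180.0, -0.1, -12.5]
contact_force: [0.3, 0.2, 2.9]
grip_width: 0.0279
```

send_rows --pt "-1 0 0 0 0" --pt "-1 0 0 0 0" --pt "-1 0 0 -0.04 0" --pt "-1 0 0 -0.08 0" --pt "-1 0 0 -0.1 0" --pt "-1 0 0 -0.08 0" --pt "-1 0 0 0 0" --pt "-1 0 0 0 0"

```text
clock: 25.08
eef_pos: [0.4629, 0.0063, 0.1703]
tool_rot: [180.0, 0.3, -12.5]
contact_force: [0.6, -0.7, -2.3]
grip_width: 0.028
```

```bash
python3 -c "
from h import *
im,c,o=snap('wrist','w10.png')
cv2.imwrite('pics/z10.png',cv2.resize(im[160:370,160:410,::-1],(700,588),interpolation=cv2.INTER_CUBIC))
plan(.4552,.2375,.17,8.9)"
```

```text
at [0.4626 0.0063 0.1698] rot [179.96   0.32 -12.51] t 25.12 | total tx 0.0570 ty -0.4591 tz -0.0005 turn -0.4758 | rows>=3.9
```

View pics/z10.png

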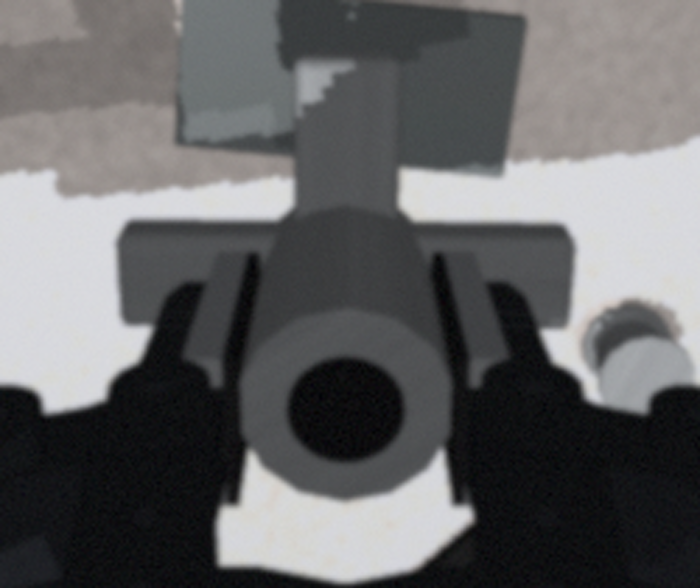

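send_rows --pt "-1 0 0 0 -0.16" --pt "-1 0 0 0 -0.16" --pt "-1 0 0 0 -0.16" --pt "-1 0.0145 -0.115 0 0" --pt "-1 0.0145 -0.115 0 0" --pt "-1 0.0145 -0.115 0 0" --pt "-1 0.0135 -0.114 0 0" --pt "-1 0 0 0 0"

```text
clock: 26.12
eef_pos: [0.454, 0.2403, 0.1696]
tool_rot: [-180.0, 0.3, 9.5]
contact_force: [-0.4, -0.7, -2.5]
grip_width: 0.028
```

send_rows --pt "-1 0 0 0 0" --pt "-1 0 0 0 0"

```text
clock: 26.38
eef_pos: [0.4559, 0.2359, 0.1717]
tool_rot: [179.9, 0.1, 9.0]
contact_force: [-0.1, -1.1, -1.2]
grip_width: 0.0284
```

```bash
python3 -c "
from h import *
im,c,o=snap('wrist','w11.png')
cv2.imwrite('pics/z11.png',cv2.resize(im[120:330,150:430,::-1],(800,600),interpolation=cv2.INTER_CUBIC))
plan(.4552,.2375,.17,9.1)"
```

```text
at [0.4562 0.2359 0.1722] rot [1.7997e+02 7.0000e-02 8.9700e+00] t 26.43 | total tx -0.0014 ty -0.0036 tz 0.0043 turn -0.0029 | rows>=0.0
```

View pics/z11.png

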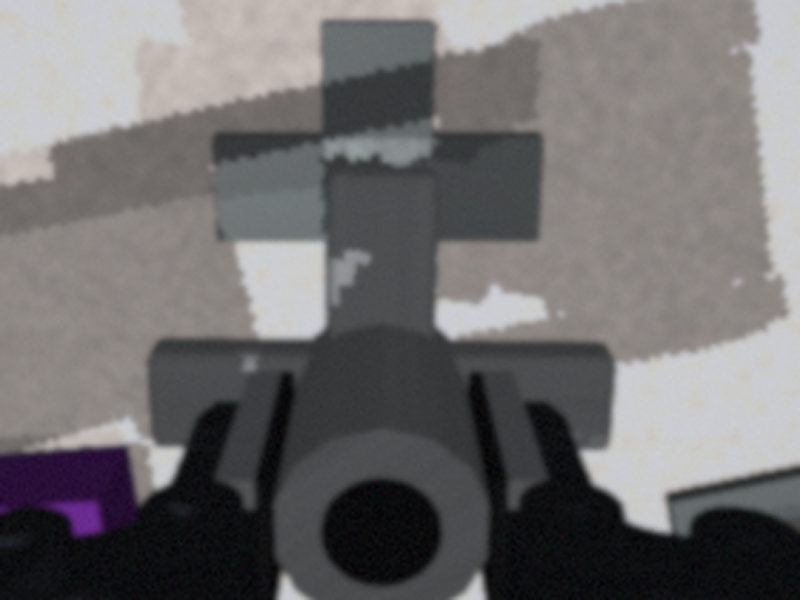

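send_rows --pt "-1 -0.0015 -0.0045 0 -0.009" --pt "-1 0 0 0.1 0" --pt "-1 0 0 0.1 0" --pt "-1 0 0 0.05 0" --pt "-1 0 0 0.02 0" --pt "-1 0 0 0.01 0" --pt "-1 0 0 0 0" --pt "-1 0 0 0 0"

```text
clock: 27.42
eef_pos: [0.4561, 0.2397, 0.0343]
tool_rot: [-180.0, -0.2, 9.5]
contact_force: [-0.2, 0.3, -1.1]
grip_width: 0.0286
```

send_rows --pt "-1 0 0 0.008 0" --pt "-1 0 0 0 0" --pt "-1 0 0 0 0"

```text
clock: 27.8
eef_pos: [0.4551, 0.2393, 0.0288]
tool_rot: [180.0, -0.0, 9.5]
contact_force: [-0.5, -0.5, -1.7]
grip_width: 0.028
```

```bash
python3 -c "
from h import *
plan(.4551,.2378,.0234,9.3)"
```

```text
at [0.4551 0.2393 0.0288] rot [180.   -0.    9.5] t 27.8 | total tx -0.0004 ty 0.0031 tz 0.0108 turn 0.0043 | rows>=0.1
```

send_rows --pt "-1 0 0.0024 0.005 0.002" --pt "-1 0 0 0.003 0" --pt "-1 0 0 0 0" --pt "-1 0 0 0 0"

```text
clock: 28.3
eef_pos: [0.4553, 0.2382, 0.0248]
tool_rot: [-180.0, -0.0, 9.4]
contact_force: [-0.0, 1.2, -1.2]
grip_width: 0.0283
```

send_rows --pt "-1 0 0 0.002 0" --pt "-1 0 0 0 0" --pt "-1 0 0 0.002 0" --pt "-1 0 0 0 0"

```text
clock: 28.8
eef_pos: [0.4554, 0.2382, 0.0234]
tool_rot: [-180.0, -0.0, 9.4]
contact_force: [-1.5, -0.9, 2.6]
grip_width: 0.0279
```

Contact. Release, rise, and check the placing.

send_rows --pt "1 0 0 0 0" --pt "1 0 0 0 0" --pt "1 0 0 0 0" --pt "1 0 0 0 0" --pt "1 0 0 -0.06 0" --pt "1 0 0 -0.1 0" --pt "1 0 0 -0.1 0" --pt "1 0 0 -0.06 0"

```text
clock: 29.8
eef_pos: [0.4562, 0.2385, 0.1862]
tool_rot: [-179.9, -0.3, 9.4]
contact_force: [-0.4, -0.1, 0.2]
grip_width: 0.0855
```

send_rows --pt "1 0 0 0 0" --pt "1 0 0 0 0" --pt "1 0 0 0 0"

```text
clock: 30.18
eef_pos: [0.4543, 0.2377, 0.1806]
tool_rot: [180.0, 0.2, 9.4]
contact_force: [-0.2, 0.1, -0.4]
grip_width: 0.0857
```

```bash
python3 -c "
from h import *
im,c,o=snap('wrist','w12.png')
cv2.imwrite('pics/z12.png',cv2.resize(im[120:280,180:390,::-1],(787,600),interpolation=cv2.INTER_CUBIC))
plan(.629,-.1055,.175,-81)"
```

```text
at [0.4544 0.2378 0.1808] rot [179.95   0.21   9.4 ] t 30.23 | total tx 0.7328 ty -0.2375 tz 0.0115 turn 2.0090 | rows>=6.4
```

View pics/z12.png

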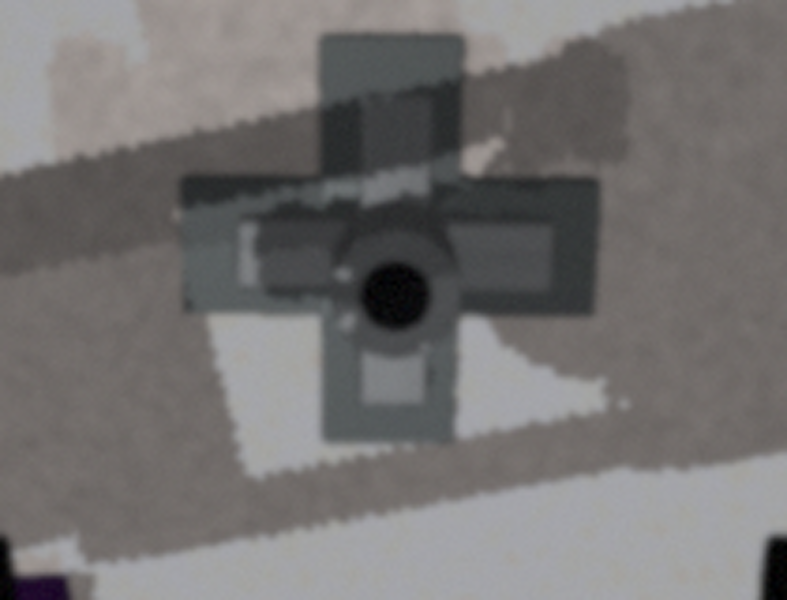

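```bash
python3 -c "
from h import *
c=cam('wrist');f=lambda p:np.array(p)/3.75+[179.6,119.6]
a=ray(c,f([(392,34),(389,440),(182,246),(599,247)]),.008)[:,:2]
b=ray(c,f([(397,96),(391,405),(239,255),(553,257)]),.018)[:,:2]
for e in (a,b): print((e[0]+e[1])/2,(e[2]+e[3])/2,np.linalg.norm(e[0]-e[1]),np.linalg.norm(e[2]-e[3]),[np.degrees(np.arctan2(*(d[::-1]))) for d in (e[0]-e[1],e[3]-e[2])])
"
```

```text
[0.45462128 0.23830546] [0.45462775 0.23828525] 0.10663433035375683 0.10739340118687936 [np.float64(99.03514904515376), np.float64(9.305042573127123)]
[0.45551506 0.23822612] [0.45603282 0.23830554] 0.07900541071848816 0.07846863190222995 [np.float64(98.40780470024747), np.float64(9.072721452879003)]
```

send_rows --pt "1 0 0 0 0.225" --pt "1 0 0 0 0.225" --pt "1 0 0 0 0.225" --pt "1 0 0 0 0.225" --pt "1 0 0 0 0.225" --pt "1 0 0 0 0.225" --pt "1 0 0 0 0.225" --pt "1 0 0 0 0.225"

```text
clock: 31.22
eef_pos: [0.4548, 0.2379, 0.1815]
tool_rot: [179.9, -0.0, -71.9]
contact_force: [-0.3, 0.6, 1.3]
grip_width: 0.0852
```

send_rows --pt "1 0 0 0 0.209" --pt "1 0.105 -0.034 0 0" --pt "1 0.105 -0.034 0 0" --pt "1 0.105 -0.034 0 0" --pt "1 0.105 -0.034 0 0" --pt "1 0.105 -0.034 0 0" --pt "1 0.105 -0.034 0 0" --pt "1 0.103 -0.034 0 0"

```text
clock: 32.22
eef_pos: [0.6303, -0.1068, 0.1813]
tool_rot: [179.9, 0.1, -81.0]
contact_force: [0.4, 0.5, 0.7]
grip_width: 0.0852
```

send_rows --pt "1 0 0 0 0" --pt "1 0 0 0 0" --pt "1 0 0 0 0"

```text
clock: 32.6
eef_pos: [0.6297, -0.1038, 0.1826]
tool_rot: [180.0, 0.0, -80.9]
contact_force: [0.2, 0.5, 0.6]
grip_width: 0.0855
```

```bash
python3 -c "
from h import *
im,c,o=snap('wrist','w13.png')
cv2.imwrite('pics/z13.png',cv2.resize(im[120:280,180:390,::-1],(787,600),interpolation=cv2.INTER_CUBIC))
plan(.629,-.1055,.175,-81)"
```

```text
at [ 0.6298 -0.1037  0.1829] rot [ 1.80e+02  2.00e-02 -8.09e+01] t 32.65 | total tx 0.0032 ty 0.0021 tz 0.0159 turn 0.0023 | rows>=0.1
```

View pics/z13.png

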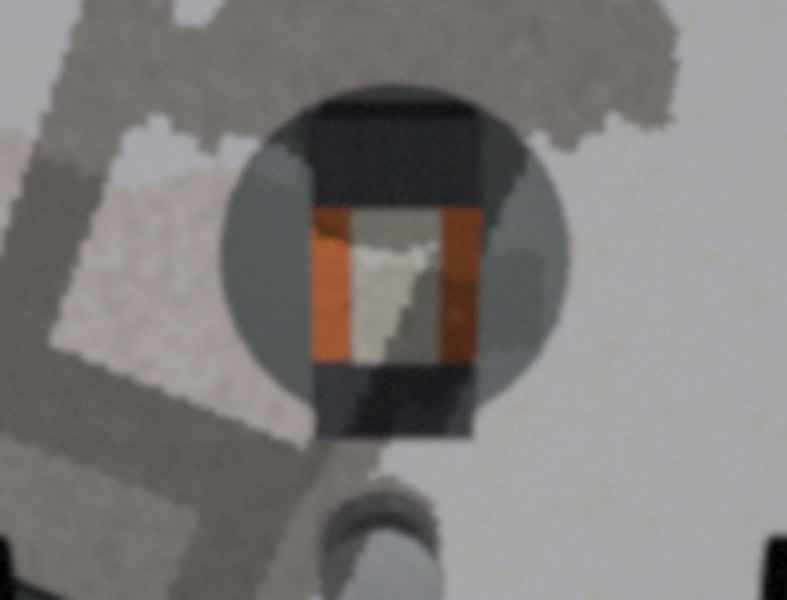

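```bash
python3 -c "
from h import *
c=cam('wrist');f=lambda p:np.array(p)/3.75+[179.6,119.6]
e=ray(c,f([(396,117),(394,437)]),.048); print(e,e.mean(0),np.linalg.norm(e[0]-e[1]))
e=ray(c,f([(220,250),(570,250),(395,84)]),.008)
print(e,(e[0]+e[1])/2,np.linalg.norm(e[0]-e[1]))
u=np.array([np.sin(np.radians(-81)),-np.cos(np.radians(-81))]); print('disc by top edge',e[2][:2]+.046*u)
plan(.629,-.1055,.0125,-81)
"
```

```text
[[ 0.66879537 -0.10010674  0.048     ]
 [ 0.5944794  -0.11168982  0.048     ]] [ 0.63163738 -0.10589828  0.048     ] 0.0752132412881073
[[ 0.62324035 -0.06144411  0.008     ]
 [ 0.63764761 -0.1511124   0.008     ]
 [ 0.6723363  -0.09949413  0.008     ]] [ 0.63044398 -0.10627826  0.008     ] 0.09081834547956527
disc by top edge [ 0.62690263 -0.10669011]
at [ 0.6298 -0.1037  0.1829] rot [ 1.80e+02  2.00e-02 -8.09e+01] t 32.65 | total tx 0.0032 ty 0.0021 tz 0.3409 turn 0.0023 | rows>=2.8
```

send_rows --pt "1 0.005 -0.001 0.1 0" --pt "1 0 0 0.1 0" --pt "1 0 0 0.08 0" --pt "1 0 0 0.04 0" --pt "1 0 0 0.01 0" --pt "1 0 0 0 0" --pt "1 0 0 0 0" --pt "1 0 0 0 0"

```text
clock: 33.65
eef_pos: [0.6321, -0.1079, 0.0196]
tool_rot: [-179.8, -0.1, -81.0]
contact_force: [0.6, 0.3, 0.2]
grip_width: 0.085
```

send_rows --pt "1 0 0 0.009 0" --pt "1 0 0 0 0" --pt "-1 0 0 0 0" --pt "-1 0 0 0 0" --pt "-1 0 0 0 0" --pt "-1 0 0 0 0" --pt "-1 0 0 0 0" --pt "-1 0 0 0 0"

```text
clock: 34.65
eef_pos: [0.6314, -0.1076, 0.0137]
tool_rot: [-179.9, -0.0, -81.0]
contact_force: [0.9, 1.1, 2.6]
grip_width: 0.037
```

send_rows --pt "-1 0 0 -0.06 0" --pt "-1 0 0 -0.1 0" --pt "-1 0 0 -0.1 0" --pt "-1 0 0 -0.06 0" --pt "-1 0 0 0 0.205" --pt "-1 0 0 0 0.205" --pt "-1 0 0 0 0.203" --pt "-1 0 0 0 0"

```text
clock: 35.65
eef_pos: [0.6302, -0.1076, 0.1715]
tool_rot: [179.8, -0.0, -108.5]
contact_force: [0.3, 0.3, -2.9]
grip_width: 0.037
```

```bash
python3 -c "
from h import *
plan(.464,.006,.172,-108.6)"
```

```text
at [ 0.6302 -0.1076  0.1715] rot [ 1.7981e+02 -4.0000e-02 -1.0849e+02] t 35.65 | total tx -0.1094 ty 0.3874 tz -0.0010 turn 0.0025 | rows>=3.4
```

send_rows --pt "-1 -0.022 0.078 0 0.002" --pt "-1 -0.022 0.078 0 0" --pt "-1 -0.022 0.077 0 0" --pt "-1 -0.022 0.077 0 0" --pt "-1 -0.021 0.077 0 0" --pt "-1 0 0 0 0" --pt "-1 0 0 0 0" --pt "-1 0 0 0 0"

```text
clock: 36.65
eef_pos: [0.4658, 0.0054, 0.1732]
tool_rot: [-180.0, -0.0, -108.7]
contact_force: [-0.1, -0.4, -3.3]
grip_width: 0.037
```

```bash
python3 -c "
from h import *
im,c,o=snap('wrist','w14.png')
cv2.imwrite('pics/z14.png',cv2.resize(im[80:380,100:500,::-1],(800,600),interpolation=cv2.INTER_CUBIC))
plan(.464,.006,.172,-108.6)"
```

```text
at [0.4658 0.0053 0.1732] rot [ 1.8000e+02 -1.0000e-02 -1.0869e+02] t 36.7 | total tx -0.0001 ty 0.0038 tz 0.0023 turn -0.0020 | rows>=0.0
```

View pics/z14.png

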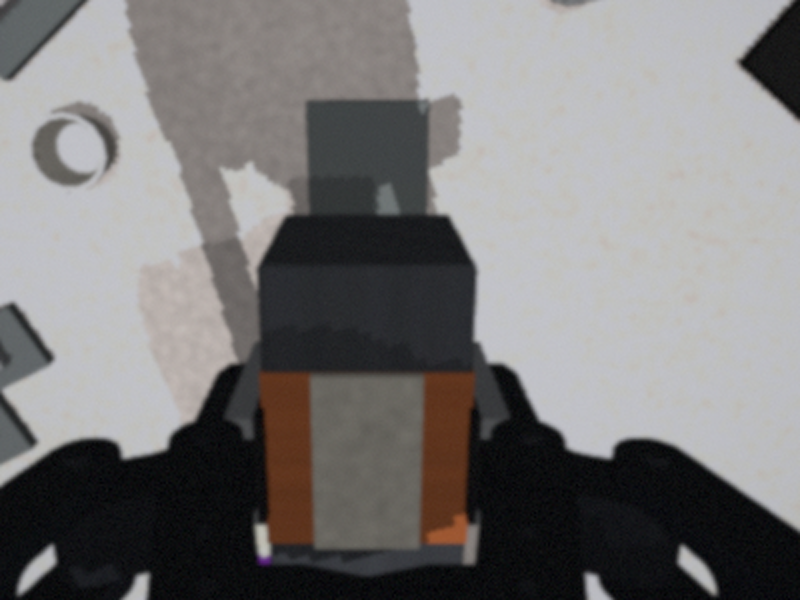

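send_rows --pt "-1 0 0.005 0 0" --pt "-1 0 0 0.1 0" --pt "-1 0 0 0.1 0" --pt "-1 0 0 0.06 0" --pt "-1 0 0 0.03 0" --pt "-1 0 0 0.01 0" --pt "-1 0 0 0 0" --pt "-1 0 0 0 0"

```text
clock: 37.7
eef_pos: [0.4641, 0.0066, 0.0249]
tool_rot: [-179.8, 0.0, -108.7]
contact_force: [1.1, -0.7, -2.7]
grip_width: 0.0371
```

send_rows --pt "-1 0 0 0.01 0" --pt "-1 0 0 0.001 0" --pt "-1 0 0 0 0" --pt "-1 0 0 0 0"

```text
clock: 38.2
eef_pos: [0.4628, 0.0067, 0.0179]
tool_rot: [-180.0, 0.0, -108.7]
contact_force: [-1.1, 0.5, -2.7]
grip_width: 0.0373
```

```bash
python3 -c "
from h import *
plan(.4635,.0061,.0137,-108.7)"
```

```text
at [0.4628 0.0067 0.0179] rot [-179.99    0.   -108.67] t 38.2 | total tx 0.0007 ty -0.0016 tz 0.0084 turn 0.0006 | rows>=0.1
```

send_rows --pt "-1 0 -0.001 0.005 0" --pt "-1 0 0 0.002 0" --pt "-1 0 0 0.001 0" --pt "-1 0 0 0 0"

```text
clock: 38.7
eef_pos: [0.4633, 0.0066, 0.0138]
tool_rot: [-180.0, 0.0, -108.7]
contact_force: [-0.0, 0.6, -3.4]
grip_width: 0.0371
```

send_rows --pt "-1 0 0 0.002 0" --pt "-1 0 0 0 0" --pt "-1 0 0 0 0"

```text
clock: 39.08
eef_pos: [0.4634, 0.0065, 0.0137]
tool_rot: [-180.0, 0.0, -108.7]
contact_force: [-3.9, 0.1, 6.7]
grip_width: 0.0372
```

send_rows --pt "1 0 0 0 0" --pt "1 0 0 0 0" --pt "1 0 0 0 0" --pt "1 0 0 0 0" --pt "1 0 0 -0.06 0" --pt "1 0 0 -0.1 0" --pt "1 0 0 -0.1 0" --pt "1 0 0 -0.06 0"

```text
clock: 40.08
eef_pos: [0.4643, 0.0064, 0.176]
tool_rot: [-179.7, 0.1, -108.7]
contact_force: [0.0, 0.0, -0.5]
grip_width: 0.085
```

send_rows --pt "1 0 0 0 0" --pt "1 0 0 0 0" --pt "1 0 0 0 0"

```text
clock: 40.45
eef_pos: [0.4622, 0.0067, 0.1708]
tool_rot: [179.8, -0.0, -108.7]
contact_force: [-0.6, 0.0, -0.1]
grip_width: 0.0852
```

```bash
python3 -c "
from h import *
im,c,o=snap('wrist','w15.png')
cv2.imwrite('pics/z15.png',cv2.resize(im[110:270,180:390,::-1],(787,600),interpolation=cv2.INTER_CUBIC))
plan(.4597,-.2497,.175,-108.7)"
```

```text
at [0.4623 0.0067 0.1709] rot [ 1.7980e+02 -4.0000e-02 -1.0868e+02] t 40.5 | total tx 0.4873 ty -0.1595 tz -0.0082 turn 0.0006 | rows>=4.3
```

View pics/z15.png

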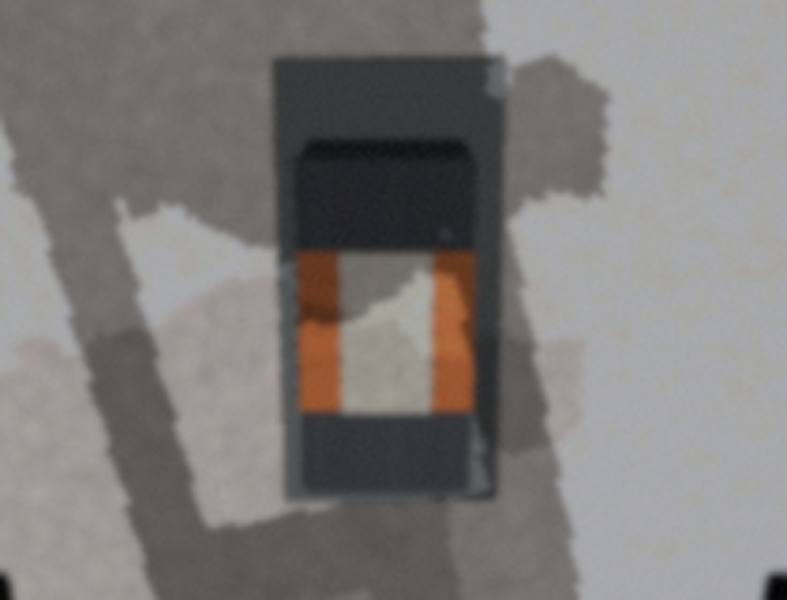

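```bash
python3 -c "
from h import *
c=cam('wrist');f=lambda p:np.array(p)/3.75+[179.6,109.6]
quad('long',ray(c,f([(274,58),(506,57),(496,497),(288,499)]),.008))
quad('tr top',ray(c,f([(298,158),(475,158),(470,490),(301,492)]),.048))
quad('tr bottom far',ray(c,f([(306,140),(468,140),(468,140),(306,140)]),.008))
print(np.array([np.sin(np.radians(-108.7)),-np.cos(np.radians(-108.7))])*.038)
"
```

```text
long c [0.464  0.0045] sides [0.055  0.1122 0.0546 0.1125] ang [-108.4  161.5   71.9  -18.3]
tr top c [0.4641 0.0057] sides [0.0373 0.0751 0.0385 0.0756] ang [-108.7  161.6   72.1  -19.3]
tr bottom far c [ 0.4992 -0.0064] sides [0.0391 0.     0.0391 0.    ] ang [-108.7    0.    71.3    0. ]
[-0.03599399  0.01218329]
```

Transformer is within about 1.5 mm. Last, the choke.

send_rows --pt "1 0 0 0 -0.202" --pt "1 0 0 0 -0.202" --pt "1 0 0 0 -0.202" --pt "1 0 0 0 -0.202" --pt "1 0 0 0 -0.202" --pt "1 0 0 0 -0.202" --pt "1 0 0 0 -0.202" --pt "1 0 0 0 0"

```text
clock: 41.5
eef_pos: [0.4628, 0.0066, 0.1718]
tool_rot: [179.9, 0.1, -45.1]
contact_force: [-0.5, -0.0, 0.5]
grip_width: 0.0855
```

```bash
python3 -c "
from h import *
plan(.4597,-.2497,.172,-45)"
```

```text
at [0.4628 0.0066 0.1718] rot [ 1.7993e+02  9.0000e-02 -4.5150e+01] t 41.5 | total tx 0.3582 ty 0.3668 tz -0.0005 turn -0.0033 | rows>=4.3
```

send_rows --pt "1 0.072 0.073 0 -0.003" --pt "1 0.072 0.073 0 0" --pt "1 0.072 0.073 0 0" --pt "1 0.071 0.074 0 0" --pt "1 0.071 0.074 0 0" --pt "1 0 0 0 0" --pt "1 0 0 0 0" --pt "1 0 0 0 0"

```text
clock: 42.5
eef_pos: [0.4604, -0.2486, 0.1726]
tool_rot: [-180.0, 0.0, -44.9]
contact_force: [0.1, -0.3, 0.5]
grip_width: 0.0856
```

```bash
python3 -c "
from h import *
im,c,o=snap('wrist','w16.png')
plan(.4597,-.2497,.0115,-45); print(proj(c,[.4597,-.2497,.04]))"
```

```text
at [ 0.4605 -0.2485  0.1728] rot [-1.7998e+02  1.0000e-02 -4.4850e+01] t 42.55 | total tx 0.0005 ty 0.0028 tz 0.3226 turn 0.0034 | rows>=2.7
[[282.50275551 198.33164916]]
```

View pics/w16.png

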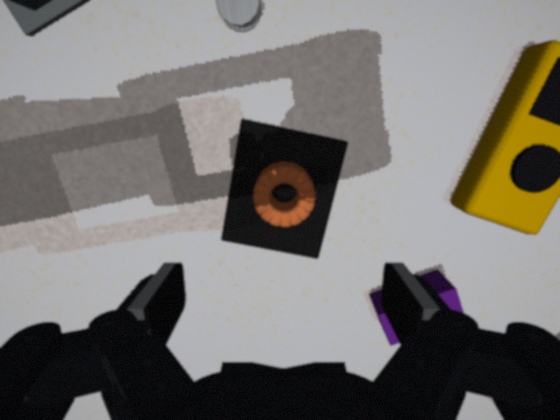

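send_rows --pt "1 0.001 0.002 0.1 0" --pt "1 0 0 0.1 0" --pt "1 0 0 0.08 0" --pt "1 0 0 0.03 0" --pt "1 0 0 0 0" --pt "1 0 0 0.008 0" --pt "1 0 0 0 0" --pt "1 0 0 0 0"

```text
clock: 43.55
eef_pos: [0.4606, -0.2513, 0.015]
tool_rot: [-180.0, -0.1, -44.9]
contact_force: [0.1, 0.2, -0.2]
grip_width: 0.0857
```

send_rows --pt "-1 0 0 0 0" --pt "-1 0 0 0 0" --pt "-1 0 0 0 0" --pt "-1 0 0 0 0" --pt "-1 0 0 0 0" --pt "-1 0 0 0 0" --grip_force 50

```text
clock: 44.3
eef_pos: [0.4605, -0.2512, 0.0145]
tool_rot: [-180.0, -0.1, -44.9]
contact_force: [-0.2, -0.0, 5.5]
grip_width: 0.0528
```

send_rows --pt "-1 0 0 -0.06 0" --pt "-1 0 0 -0.1 0" --pt "-1 0 0 -0.1 0" --pt "-1 0 0 -0.06 0" --pt "-1 0 0 0 0"

```text
clock: 44.92
eef_pos: [0.4609, -0.2514, 0.1757]
tool_rot: [-180.0, -0.3, -44.9]
contact_force: [0.0, 0.1, -2.8]
grip_width: 0.0528
```

```bash
python3 -c "
from h import *
plan(.627,-.106,.175,-45)"
```

```text
at [ 0.4609 -0.2514  0.1757] rot [-179.95   -0.25  -44.91] t 44.92 | total tx 0.0292 ty -0.4405 tz 0.0013 turn 0.0021 | rows>=3.7
```

send_rows --pt "-1 0.006 -0.088 0 0.002" --pt "-1 0.006 -0.088 0 0" --pt "-1 0.006 -0.088 0 0" --pt "-1 0.006 -0.088 0 0" --pt "-1 0.005 -0.088 0 0" --pt "-1 0 0 0 0" --pt "-1 0 0 0 0" --pt "-1 0 0 0 0"

```text
clock: 45.92
eef_pos: [0.6246, -0.1063, 0.1727]
tool_rot: [179.9, 0.1, -45.1]
contact_force: [-0.2, 0.2, -0.8]
grip_width: 0.0531
```

```bash
python3 -c "
from h import *
im,c,o=snap('wrist','w17.png')
cv2.imwrite('pics/z17.png',cv2.resize(im[110:370,120:440,::-1],(738,600),interpolation=cv2.INTER_CUBIC))
plan(.627,-.106,.015,-45)"
```

```text
at [ 0.6248 -0.1064  0.1732] rot [ 1.7996e+02  5.0000e-02 -4.5090e+01] t 45.98 | total tx 0.0025 ty -0.0037 tz 0.3165 turn -0.0020 | rows>=2.6
```

View pics/z17.png

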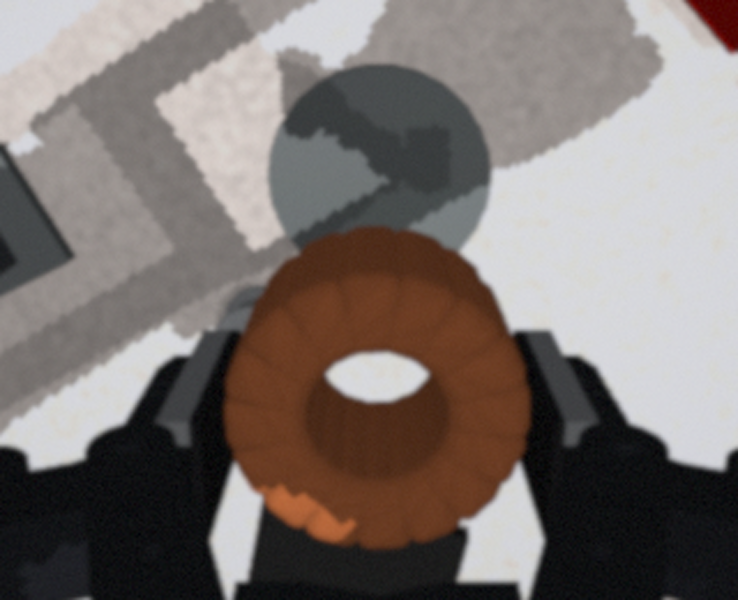

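send_rows --pt "-1 0.0028 -0.0005 0.1 0" --pt "-1 0 0 0.1 0" --pt "-1 0 0 0.06 0" --pt "-1 0 0 0.03 0" --pt "-1 0 0 0.01 0" --pt "-1 0 0 0 0" --pt "-1 0 0 0 0" --pt "-1 0 0 0 0"

```text
clock: 46.98
eef_pos: [0.6278, -0.1064, 0.0253]
tool_rot: [-179.9, -0.1, -45.0]
contact_force: [0.2, -0.0, -0.9]
grip_width: 0.0532
```

```bash
python3 -c "
from h import *
plan(.626,-.1075,.0145,-45)"
```

```text
at [ 0.6278 -0.1064  0.0253] rot [-1.7993e+02 -1.2000e-01 -4.4990e+01] t 46.98 | total tx -0.0010 ty 0.0040 tz 0.0215 turn 0.0002 | rows>=0.2
```

send_rows --pt "-1 0 0.002 0.012 0" --pt "-1 0 0 0.004 0" --pt "-1 0 0 0.002 0" --pt "-1 0 0 0.002 0" --pt "-1 0 0 0 0" --pt "-1 0 0 0 0"

```text
clock: 47.72
eef_pos: [0.6263, -0.107, 0.0145]
tool_rot: [-180.0, -0.0, -45.0]
contact_force: [-3.5, 0.4, 4.6]
grip_width: 0.0527
```

```bash
python3 -c "
from h import *
plan(.626,-.1075,.0145,-45)"
```

```text
at [ 0.6263 -0.107   0.0145] rot [-1.7999e+02 -2.0000e-02 -4.5000e+01] t 47.73 | total tx 0.0003 ty 0.0011 tz 0.0001 turn 0.0000 | rows>=0.0
```

In contact and on target. Release and check.

send_rows --pt "1 0 0 0 0" --pt "1 0 0 0 0" --pt "1 0 0 0 0" --pt "1 0 0 0 0" --pt "1 0 0 -0.06 0" --pt "1 0 0 -0.1 0" --pt "1 0 0 -0.1 0" --pt "1 0 0 -0.06 0"

```text
clock: 48.72
eef_pos: [0.6273, -0.1073, 0.1777]
tool_rot: [-179.8, -0.3, -45.0]
contact_force: [-0.4, -0.8, 0.3]
grip_width: 0.0854
```

send_rows --pt "1 0 0 0 0" --pt "1 0 0 0 0" --pt "1 0 0 0 0"

```text
clock: 49.1
eef_pos: [0.6252, -0.1067, 0.1712]
tool_rot: [179.9, 0.2, -45.0]
contact_force: [0.3, -0.0, -0.3]
grip_width: 0.0855
```

```bash
python3 -c "
from h import *
im,c,o=snap('wrist','w18.png')
cv2.imwrite('pics/z18.png',cv2.resize(im[120:270,190:390,::-1],(800,600),interpolation=cv2.INTER_CUBIC))
snap('scene','s18.png');snap('side','d18.png')
plan(.55,0,.25,-45)"
```

```text
at [ 0.6256 -0.1068  0.1722] rot [ 1.7992e+02  1.3000e-01 -4.5000e+01] t 49.25 | total tx -0.2581 ty -0.0441 tz -0.1556 turn 0.0000 | rows>=2.5
```

View pics/z18.png

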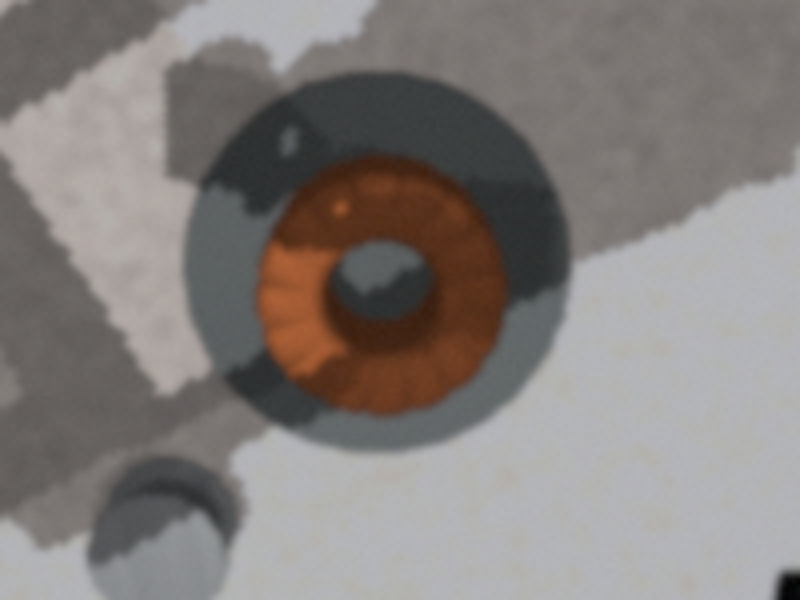

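View pics/s18.png

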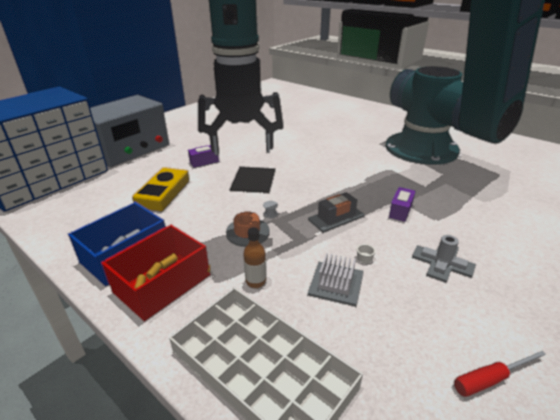

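View pics/d18.png

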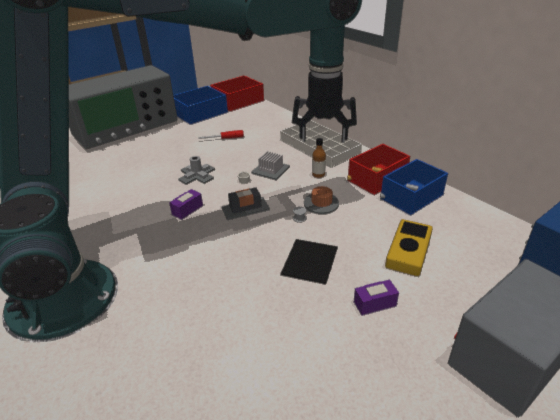

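```bash
python3 -c "
from h import *
c=cam('wrist',dict(eef_pos=[.6253,-.1067,.1714],tool_rot=[179.9,.15,-45]));f=lambda p:np.array(p)/4+[189.6,119.6]
u=np.array([-.7071,-.7071])
e=ray(c,f([(378,70),(378,452),(184,262),(571,262)]),.008)[:,:2]; print(e[:2].mean(0),e[2:].mean(0),np.linalg.norm(e[0]-e[1]),np.linalg.norm(e[2]-e[3]))
print(ray(c,f([(382.5,415)]),.04)[0,:2]-.027*u, ray(c,f([(382.5,155)]),.008)[0,:2]+.027*u)
"
```

```text
[ 0.62735912 -0.10661261] [ 0.62842185 -0.10535926] 0.09151969022514539 0.09061937899933203
[ 0.62934164 -0.10601608] [ 0.62783059 -0.10755597]
```

All four are on their plates, with the mat empty and the bottle where it was. Handing in.

```bash
python3 -c "
from station import arm
print(arm.close_job(), arm.get_obs()['clock'])"
```

```text
the job is handed in; nothing more can be done
the job is handed in; nothing more can be done
```

All four parts are upright on their own plates, and I handed the job in at about 49 s of the 128 s allowed. I set the ring on the mat, moved the heat sink, the foot and then the transformer onto their plates, and brought the ring over to the round plate last.

After each placing I measured the part against its plate in the wrist camera picture:

| Part | Off centre | Out of line |
|---|---|---|
| Heat sink | about 1 mm | under 1° |
| Foot | about 1 mm | about 0.5° |
| Transformer | about 1.5 mm | under 0.5° |
| Ring | about 1–2 mm | does not matter |

- **Other checks:** The last scene and side pictures show the mat empty and the bottle standing where it was. The purple look-alikes and other loose things look untouched. The gripper was open and well clear of everything, and the highest wrist force shown after a move was about 10 N.
- **Disagreement:** The wrist camera differed from the arm's own position reading by about 2 mm, along the tool's y axis. I corrected the heat sink from the picture alone and balanced the two readings for the other parts. The offsets in the table are therefore good to roughly 1–2 mm.

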